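Set up the honey tasting corner

ROBOT

A 6-joint arm with a two-finger parallel gripper is mounted at the origin on the work surface. World frame = base frame: x ahead of the robot, y to its left, z up, the work surface at z = 0. Lengths are in m, angles in rad, forces in N, time in s.
With the tool pointing down it reaches from about 0.375 to 0.975 m from the base axis. Payload 3.8 kg.
Tool frame: the origin (TCP) lies between the finger pads; the fingertips stand 19 mm ahead of it and the grasp point (between the pads) is the TCP (arm.tip_extent is the distance from the TCP to the fingertips, in m); z points along the fingers, y is the line along which they close (so a half turn about z gives the same grasp; the last joint's range is limited). The gripper opens to 85 mm and grips with 20 to 120 N. Pads are 22 mm wide; open, the fingers measure 114 mm over their backs; the gripper's body (76 mm by 85 mm) begins 54 mm behind the grasp point. The pads swing forward as they close: fully open they stand 13 mm farther back than shut.
Start: joints at [1.146, 0.264, 1.604, -0, 1.274, -0.037], TCP at [0.255, 0.625, 0.219] pointing down, gripper open.
Joint ranges: [-2.63, 2.63], [-0.94, 2.18], [0.31, 2.57], [-1.31, 4.45], [0, 2.66], [-2.55, 2.55]. Speed limits (rad/s): [2.57, 2.57, 3.14, 3.14, 3.14, 3.14].

INTERFACE

Orientations are given as a rotation vector (axis times angle).
In Python, from plant import arm gives the robot as it stands.
- The arm moves only by the tool carry_out, never from a script. Its argument "commands" is a list of rows, each a list of 3 entries, a list of its own where there are three numbers: the opening, from 0 (shut) to 1 (fully open), then the shift along the tool's x, y, z in cm, then the turn, a rotation vector about the tool's x, y, z in rad. A call has 1 to 20 rows; each row shifts and turns the commanded pose from where the row before left it, along the tool's axes as they then stand; what a row does not reach is not made up. A row lasts 1/12 s, in which the tool goes at most 41.7 mm and 7.16 degrees, less where a joint would pass 70% of its speed; a pose out of reach is approached as far as the arm can. A call is refused whole if a number of a shift passes 4.17 or a number of a turn 0.125, either way. A call with a gripper value outside its range is refused whole. The fingers move at their own pace and stop on an object; "grip_force" is the grip in N (left out, the last holds). Time passes only in rows, so rows that do not move let the fingers close. It gives the time, the measured TCP pose, the force, the opening and the grip force at its end, in the units of the state.
- arm.sense(): the state, without advancing time (a new reading comes with each control period).
- arm.camera(name): name is "side" or "top" or "wrist"; returns the picture (420x560x3 uint8, red, green, blue); there is no depth.
- arm.camera_info(name): a dict with "mtx" (3x3 intrinsics, pixels), "rvec" (rotation vector, rad) and "tvec" (3), from world to camera coordinates, as OpenCV has them; the wrist camera has in their place "T_tool_cam" (4x4, takes a point from camera to tool coordinates, whose origin is the TCP and whose axes are the flange's). Camera axes: x right, y down, z forward; pixel columns grow to the right and rows downward; lengths in m; the calibration is good to about 2 mm. A picture is of the moment at which its call begins: read the wrist's pose just before it. camera_info takes no time and is no camera call.
- arm.finish_job(): hands the job in; it is judged then, once.
The state is a dict: "t": time; "qpos": joint angles; "qvel": joint speeds; "joint_torque": joint torques, N m; "tool_pos": TCP position; "tool_rot": TCP orientation; "contact_force": force on the tool from outside, world axes, zero at the start; "torque": the same for the moment, N m; "width": finger opening in m; "finger_force": force on a finger pad.
Only numpy, scipy, OpenCV 4.12 (cv2) and the standard library are available. Lean on these libraries where they do the work, as an engineer would, in place of code of your own. Each camera call takes 0.05 s, during which the arm holds its last target. There are 200 camera calls.

TASK

Set up the tasting corner: lay the wooden drip board centred and lengthwise on the dark slate mat, stand the white cup upright in the middle of the board, and after that stand every honey dipper in the cup with its ribbed head up. Also slide every sample jar into the aluminium track through its open end, with the darkest honey deepest and the palest nearest the open end, and push the row up close together against the red end stop. Leave all the shop jars, the copper tin and the carton where they are.

Things in the scene. Friction and masses are not known exactly. Their poses are not given: they have to be found in the camera images.
- track: aluminium track fixed on the counter, 270 mm long along its y; open at -y (flared guides reach 30 mm further), closed at +y by a red stop. No floor: jars slide on the counter. 82 mm wide inside, 94 outside; lips leave a 64 mm slot, their underside 11 mm and top 16 mm up. A jar foot fits under the lips, 3 mm play each side, entering only at the open end. Origin: mid-length, at counter height
- track_stop (a point): inner face of the track's red stop bar, on the track's centre line, at counter height; y points out through the stop (same axes as the track), so a jar touching the stop has its origin 38 mm towards -y of here
- mat: dark slate mat fixed on the counter, 110 (x) x 160 (y) mm, 5 mm thick. Origin: centre of its underside
- board: wooden drip board, 64 (x) x 120 (y) mm, 16 mm thick, 0.15 kg, loose. Origin: centre of its underside. Its long side goes along the mat's long side
- cup: plain white straight cup, outer diameter 66 mm, height 90 mm, wall 3.5 mm, floor 6 mm thick, inner diameter 59 mm, 0.3 kg, loose. Origin: centre of its underside
- cup_in (a point): centre of the cup's inner floor, 6 mm above its underside
- rest: dark wooden dipper rest fixed on the counter: two parallel bars along its x, each 130 mm long, 12 mm thick, top 30 mm above the counter, at y = -60 and +50 mm; the dippers lie across them, so that there is 30 mm of air below. Origin: on the counter
- dipper1: hardwood honey dipper, a square bar 180 x 18 x 18 mm, lying across the dipper rest: pale handle, black tip over the first 15 mm of one end (the foot), ribbed brown head over the last 50 mm of the other. Origin: mid-length on its long axis (9 mm above the top of the rest); x runs along it towards the head. 80 g. May be absent
- dipper2: hardwood honey dipper, a square bar 180 x 18 x 18 mm, lying across the dipper rest: pale handle, black tip over the first 15 mm of one end (the foot), ribbed brown head over the last 50 mm of the other. Origin: mid-length on its long axis (9 mm above the top of the rest); x runs along it towards the head. 80 g. May be absent
- dipper1_foot (a point): end of dipper1's black foot tip, on its long axis, 90 mm from its origin: the end that goes down in the cup
- dipper2_foot (a point): end of dipper2's black foot tip, likewise
- jar_dark: square honey jar fixed on a slide-in foot: black plastic foot plate 76 x 76 x 6 mm, above it a square very dark brown glass body 52 x 52 mm from 6 to 78 mm up, round gold lid 48 mm across up to 94 mm, 0.25-0.5 kg. Origin: centre of the foot's underside; x and y along the sides, z up. May be absent
- jar_amber: square honey jar fixed on a slide-in foot: black plastic foot plate 76 x 76 x 6 mm, above it a square orange amber glass body 52 x 52 mm from 6 to 78 mm up, round gold lid 48 mm across up to 94 mm, 0.25-0.5 kg. Origin: centre of the foot's underside; x and y along the sides, z up. May be absent
- jar_pale: square honey jar fixed on a slide-in foot: black plastic foot plate 76 x 76 x 6 mm, above it a square pale yellow glass body 52 x 52 mm from 6 to 78 mm up, round gold lid 48 mm across up to 94 mm, 0.25-0.5 kg. Origin: centre of the foot's underside; x and y along the sides, z up. May be absent
- shop_jar1: bystander: round honey jar with red label and gold lid, 66 mm across, 99 mm high. Origin: centre of its underside
- shop_jar2: bystander: round honey jar with red label and gold lid, 66 mm across, 99 mm high. Origin: centre of its underside
- shop_jar3: bystander: round honey jar with red label and gold lid, 66 mm across, 99 mm high. Origin: centre of its underside
- shop_jar4: bystander: round honey jar with red label and gold lid, 56 mm across, 74 mm high. Origin: centre of its underside
- shop_jar5: bystander: round honey jar with red label and gold lid, 66 mm across, 99 mm high. Origin: centre of its underside
- tin: bystander: copper-coloured tin, 68 mm across, 45 mm high. Origin: centre of its underside
- carton: bystander: cardboard box 70 x 100 x 50 mm. Origin: centre of its underside

How it is judged:
On the way, in this order (a step that is already met when the one before it is completed fails the run):
1. the drip board lies centred and lengthwise on the slate mat (horizontal distance between board and mat below 0.015 m and angle between the y axis of board and the y axis of mat, either way round below 0.17 rad and z of board in the frame of mat between 0.003 and 0.009 m and angle between board's own z axis and vertical below 0.06 rad), for 0.2 s.
2. the cup stands upright in the middle of the board on the mat (all of step 1 and horizontal distance between cup and board below 0.01 m and z of cup in the frame of board between 0.013 and 0.02 m and angle between cup's own z axis and vertical below 0.06 rad), for 0.2 s.
3. every dipper stands in the cup, ribbed head up (all of step 2 and distance between each of dipper1_foot, dipper2_foot and cup_in below 0.045 m and z of dipper1_foot in the frame of cup_in between -0.003 and 0.04 m and z of each of dipper1, dipper2 in the frame of cup_in above 0.06 m and angle between each of dipper1, dipper2's own x axis and vertical below 0.6 rad and z of dipper2_foot in the frame of cup_in between -0.003 and 0.04 m), for 0.2 s.
At the end, for the whole second after the job is handed in: Board within 15 mm and 10 degrees of the mat's centre and long axis; cup on it within 10 mm of its centre; all dippers stand in the cup, head up; all jars in the track, dark, amber, pale from the stop, first within 8 mm of the stop, gaps under 8 mm; all at rest (all of step 3 and x of jar_dark in the frame of track_stop between -0.007 and 0.007 m and y of jar_dark in the frame of track_stop between -0.215 and -0.03 m and z of jar_dark in the frame of track_stop between -0.004 and 0.005 m and angle between each of jar_dark, jar_amber, jar_pale's own z axis and vertical below 0.08 rad and y of jar_dark in the frame of track_stop above -0.046 m and x of jar_amber in the frame of track_stop between -0.007 and 0.007 m and y of jar_amber in the frame of track_stop between -0.215 and -0.03 m and z of jar_amber in the frame of track_stop between -0.004 and 0.005 m and (y of jar_amber in the frame of track_stop above -0.046 m or horizontal distance between jar_amber and jar_dark below 0.084 m) and x of jar_pale in the frame of track_stop between -0.007 and 0.007 m and y of jar_pale in the frame of track_stop between -0.215 and -0.03 m and z of jar_pale in the frame of track_stop between -0.004 and 0.005 m and (y of jar_pale in the frame of track_stop above -0.046 m or horizontal distance between jar_pale and jar_dark below 0.084 m or horizontal distance between jar_pale and jar_amber below 0.084 m) and linear speed of each of board, cup, dipper1, dipper2, jar_dark, jar_amber, jar_pale below 0.02 m/s); the robot touches nothing.
It fails at once if a shop jar, the tin or the carton is pushed away (over 60 mm) or knocked over (distance of any of shop_jar1, shop_jar2, shop_jar3, shop_jar4, shop_jar5, tin, carton from where it was at the start of the episode above 0.06 m or angle between any of shop_jar1, shop_jar2, shop_jar3, shop_jar4, shop_jar5, tin, carton's own z axis and vertical above 0.7 rad).
Of jar_dark, jar_amber, jar_pale only 2 to 3 are there at a start; the rules pass over those that are not, and their reading is None.
Of dipper1, dipper2 only 1 to 2 are there at a start; the rules pass over those that are not, and their reading is None.
At some moment in a run one of jar_dark, jar_amber, jar_pale may be knocked a few centimetres aside while the robot is not near it.
It also fails if it takes over 210 s, if anything falls off the work surface, if the arm or the gripper's body presses on something with over 40 N, if the wrist force passes 120 N, or if a joint passes its speed limit or range.

## Working session

There is one attempt and no reset: what is moved stays moved. The work goes in short steps, Python scripts to look and compute and a tool call to move; the robot and the scene stay as the last step left them, time stands still between calls to the robot, and variables do not carry over. Pictures are saved under pics/ and viewed, at most 14 in all, crops included, and the job is handed in when it is done.

Besides the shell and the picture viewer there is one more tool, called after "Call:" as name(argument=value, ...), one argument or row to a line, values as JSON. carry_out: Moves the arm, as the interface text tells. Its arguments: {"type":"object","properties":{"commands":{"type":"array","items":{"type":"array"}},"grip_force":{"type":"number"}},"required":["commands"]}

```bash
mkdir -p pics; ls; python3 - <<'E'
from plant import arm
import cv2
for n in ("top","side"):
    im=arm.camera(n); cv2.imwrite(f"pics/{n}0.png",im[:,:,::-1]); 
    i=arm.camera_info(n); print(n,i)
print(arm.camera_info("wrist")); print(arm.sense())
E
```

```text
pics
top {'mtx': array([[502.44090319,   0.        , 278.60606975],
       [  0.        , 502.44090319, 208.00409073],
       [  0.        ,   0.        ,   1.        ]]), 'rvec': array([ 2.09606938, -2.11322781,  0.17937392]), 'tvec': array([-0.03574206,  0.53992853,  1.28056629])}
side {'mtx': array([[464.02870913,   0.        , 276.15053209],
       [  0.        , 464.02870913, 213.07224166],
       [  0.        ,   0.        ,   1.        ]]), 'rvec': array([ 2.10918462, -0.5136365 ,  0.29363154]), 'tvec': array([-0.51955557,  0.1374392 ,  1.33196275])}
{'mtx': array([[305.6085715 ,   0.        , 276.74256777],
       [  0.        , 305.6085715 , 207.33290897],
       [  0.        ,   0.        ,   1.        ]]), 'T_tool_cam': array([[-8.97028725e-05, -9.57602919e-01, -2.88091377e-01,
         7.33623743e-02],
       [ 9.99999993e-01, -6.39403857e-05, -9.88345162e-05,
        -2.77930482e-04],
       [ 7.62235474e-05, -2.88091384e-01,  9.57602918e-01,
        -1.55241766e-01],
       [ 0.00000000e+00,  0.00000000e+00,  0.00000000e+00,
         1.00000000e+00]])}
{'t': 0.1, 'qpos': array([ 1.14610245e+00,  2.64698382e-01,  1.60522821e+00, -4.55297158e-06,
        1.27369098e+00, -3.68538265e-02]), 'qvel': array([-0.00271474, -0.00182376, -0.00372889, -0.00141501, -0.0008935 ,
       -0.00014193]), 'joint_torque': array([ 1.18214302e-03, -5.16706216e+01, -3.68591130e+01, -1.47931505e-04,
        6.38584679e-03,  1.33358935e-06]), 'tool_pos': array([0.25497378, 0.62426081, 0.21807766]), 'tool_rot': array([-0.60531584, -3.08225636,  0.00309752]), 'contact_force': array([-0.80194292, -0.23349153, -0.06556966]), 'torque': array([ 0.01541355, -0.02107607,  0.0047524 ]), 'finger_force': 0.0, 'width': 0.08524725701842169}
```

View pics/top0.png

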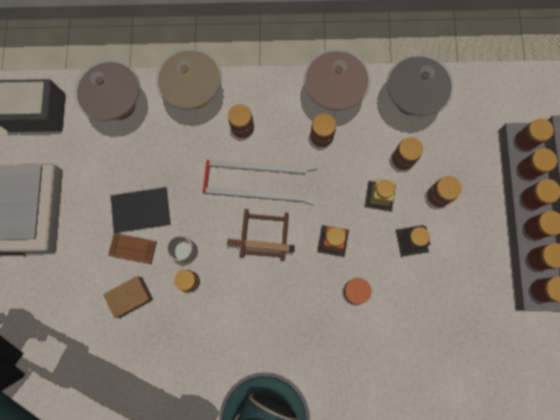

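View pics/side0.png

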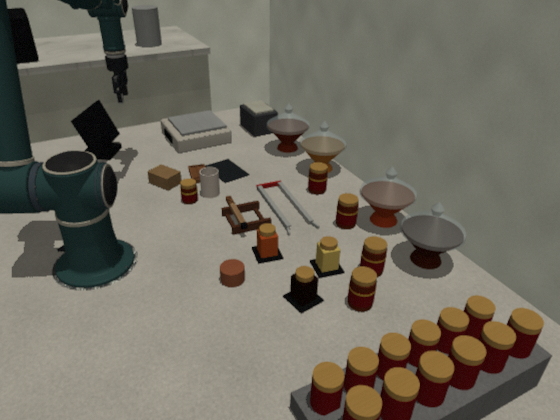

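The top view shows:
- mat (140,210), board (132,248), cup (182,250)
- rest (265,235) with one visible dipper, spanning (228,243) to (292,248)
- track from its stop at (207,177) to its open end at about (310,185)
- pale jar (380,193), amber jar (334,240), dark jar (413,240)

The side view confirms all three jars are there.

```bash
cat > h.py <<'E'
import numpy as np, cv2
from scipy.spatial.transform import Rotation as R
from plant import arm
def cam(n, s=None):
    i=arm.camera_info(n)
    if n=="wrist":
        s=s or arm.sense(); T=np.eye(4); T[:3,:3]=R.from_rotvec(s["tool_rot"]).as_matrix(); T[:3,3]=s["tool_pos"]
        M=T@i["T_tool_cam"]; return i["mtx"],M[:3,:3],M[:3,3]
    Rw=cv2.Rodrigues(np.array(i["rvec"]))[0]
    return i["mtx"],Rw.T,-Rw.T@np.array(i["tvec"])
def ray(c,uv,z):
    K,Rc,o=c; uv=np.atleast_2d(np.asarray(uv,float))
    d=(Rc@np.linalg.inv(K)@np.c_[uv,np.ones(len(uv))].T).T
    return (o+d*((z-o[2])/d[:,2])[:,None])[:,:2]
def proj(c,P):
    K,Rc,o=c; p=(np.atleast_2d(P)-o)@Rc@K.T; return p[:,:2]/p[:,2:]
def snap(n,name):
    s=arm.sense(); im=arm.camera(n)[:,:,::-1].copy(); cv2.imwrite(f"pics/{name}.png",im); return im,cam(n,s)
def blobs(mask,mn=40):
    k=cv2.findContours(mask.astype(np.uint8),cv2.RETR_EXTERNAL,cv2.CHAIN_APPROX_NONE)[0]
    return sorted([x for x in k if cv2.contourArea(x)>mn],key=cv2.contourArea,reverse=True)
def plan(x,y,yaw,z,tol=None):
    """shift (cm, tool axes) and turn to reach TCP x,y,z pointing down, tool y axis along world angle yaw (mod pi)"""
    s=arm.sense(); Rt=R.from_rotvec(s["tool_rot"]).as_matrix()
    d=Rt.T@(np.array([x,y,z])-s["tool_pos"])*100
    yy=np.array([np.cos(yaw),np.sin(yaw),0]); 
    if yy@Rt[:,1]<0: yy=-yy
    zz=np.array([0,0,-1.]); G=np.c_[np.cross(yy,zz),yy,zz]
    t=R.from_matrix(Rt.T@G).as_rotvec()
    print("tcp",np.round(s["tool_pos"],4),"shift",np.round(d,2),"turn",np.round(t,3),"t",round(s["t"],2),"q6",round(s["qpos"][5],2),"F",np.round(s["contact_force"],1),"w",round(s["width"],4))
E
python3 - <<'E'
from h import *
im=cv2.imread("pics/top0.png"); c=cam("top"); print(c[2],arm.tip_extent)
hsv=cv2.cvtColor(im,cv2.COLOR_BGR2HSV)
m=(hsv[...,2]<60)&(np.arange(420)[:,None]<300)
for k in blobs(m,200):
    r=cv2.minAreaRect(k); print("dark",np.round(r[0]),np.round(r[1]),ray(c,cv2.boxPoints(r),0.005).round(3).tolist())
a=cv2.resize(im[180:320,90:300],(630,420),interpolation=cv2.INTER_CUBIC); cv2.imwrite("pics/z1.png",a)
E
```

```text
[ 0.27720777 -0.0762761   1.3601427 ] 0.019
dark [140. 210.] [36. 56.] [[0.588, 0.433], [0.609, 0.279], [0.51, 0.26], [0.488, 0.412]]
dark [ 39. 118.] [45. 69.] [[0.816, 0.775], [0.942, 0.623], [0.829, 0.535], [0.707, 0.687]]
dark [510. 213.] [174.   6.] [[0.776, -0.658], [0.777, -0.676], [0.299, -0.676], [0.298, -0.659]]
dark [412. 241.] [25. 26.] [[0.483, -0.358], [0.496, -0.428], [0.428, -0.437], [0.415, -0.368]]
dark [528. 170.] [21. 18.] [[0.661, -0.69], [0.689, -0.736], [0.638, -0.761], [0.611, -0.716]]
dark [533. 229.] [22. 18.] [[0.503, -0.692], [0.522, -0.739], [0.466, -0.756], [0.448, -0.709]]
dark [536. 260.] [23. 18.] [[0.424, -0.695], [0.437, -0.741], [0.38, -0.752], [0.367, -0.706]]
dark [531. 198.] [21. 18.] [[0.583, -0.692], [0.606, -0.738], [0.553, -0.758], [0.531, -0.712]]
dark [525. 140.] [20. 19.] [[0.742, -0.691], [0.774, -0.736], [0.726, -0.764], [0.694, -0.72]]
dark [539. 290.] [21. 18.] [[0.348, -0.698], [0.352, -0.746], [0.299, -0.745], [0.294, -0.698]]
```

View pics/z1.png

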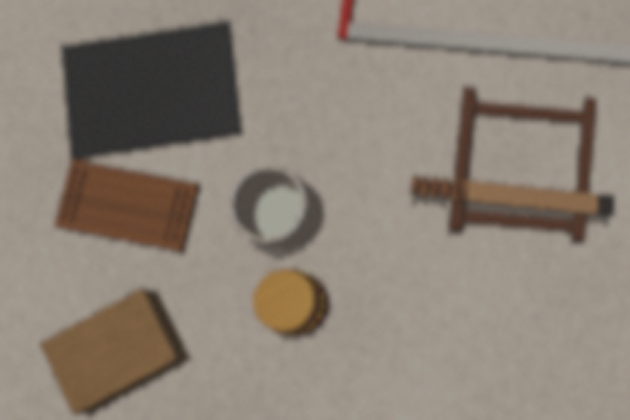

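The zoom (3x, offset (90,180)) shows one dipper, with its ribbed head at the left (435,188, towards +y) and its black foot at the right (605,206). The board (128,205) is close to the mat's lower corner. The cup (278,212) is upright.

```bash
cat > top.py <<'E'
from h import *
def rect(P):
    r=cv2.minAreaRect(P.astype(np.float32)); b=cv2.boxPoints(r); e=b[1]-b[0],b[2]-b[1]
    L=max(e,key=np.linalg.norm); S=min(e,key=np.linalg.norm)
    return np.round(np.r_[r[0],np.linalg.norm(L),np.linalg.norm(S),np.degrees(np.arctan2(L[1],L[0]))%180],4)
def look(im,c):
    hsv=cv2.cvtColor(im,cv2.COLOR_BGR2HSV); H,S,V=hsv[...,0].astype(int),hsv[...,1].astype(int),hsv[...,2].astype(int)
    X=np.arange(560)[None]; Y=np.arange(420)[:,None]
    def go(n,m,z,mn=30,k=3):
        for b in blobs(m,mn)[:k]:
            print(n,np.round(b.reshape(-1,2).mean(0)),rect(ray(c,b.reshape(-1,2)*1.0,z)*1.0))
    go("mat",(V<60)&(X>100)&(X<180)&(Y<240),.005,300,1)
    go("board",(S>110)&(H<14)&(X<165)&(Y>225)&(Y<272),.016,200,1)
    go("lid",(S>130)&(H>11)&(H<24)&(V>120)&(X<480)&(Y>100),.094,60,12)
    go("red",(S>150)&((H<5)|(H>174))&(X>195)&(X<225)&(Y<220),.016,10,2)
    for n,x0,y0,x1,y1 in(("pale",360,170,402,215),("amber",312,220,354,260),("dark",392,220,434,262)):
        go("foot "+n,(V<60)&(X>x0)&(X<x1)&(Y>y0)&(Y<y1),.006,60,2)
    return H,S,V
if __name__=="__main__":
    im=cv2.imread("pics/top0.png"); look(im,cam("top"))
    cv2.imwrite("pics/z2.png",cv2.resize(im[110:270,200:460],(780,480),interpolation=cv2.INTER_CUBIC))
E
python3 top.py
```

```text
mat [140. 210.] [ 0.5487  0.3456  0.1515  0.1015 98.1191]
board [132. 248.] [4.41800e-01 3.58700e-01 1.15200e-01 6.08000e-02 7.82743e+01]
lid [449. 188.] [ 5.80400e-01 -4.78900e-01  5.64000e-02  5.54000e-02  8.92597e+01]
lid [324. 124.] [ 7.561000e-01 -1.616000e-01  5.880000e-02  5.570000e-02  1.789261e+02]
lid [411. 149.] [ 6.863000e-01 -3.869000e-01  5.740000e-02  5.450000e-02  1.769936e+02]
lid [239. 115.] [7.85200e-01 6.22000e-02 5.66000e-02 5.39000e-02 8.90741e+01]
lid [185. 280.] [3.49600e-01 1.97500e-01 4.59000e-02 4.49000e-02 8.96335e+01]
lid [335. 236.] [ 4.56200e-01 -1.86400e-01  4.55000e-02  4.35000e-02  8.86137e+01]
lid [420. 236.] [ 4.568000e-01 -3.964000e-01  4.330000e-02  4.280000e-02  1.794311e+02]
lid [385. 188.] [ 5.78300e-01 -3.15900e-01  4.61000e-02  4.23000e-02  8.92735e+01]
red [206. 176.] [6.38600e-01 1.62200e-01 8.33000e-02 5.60000e-03 1.74356e+02]
foot pale [375. 200.] [ 5.803000e-01 -3.166000e-01  6.850000e-02  6.800000e-02  1.696136e+02]
foot amber [328. 245.] [ 4.56900e-01 -1.84200e-01  6.71000e-02  6.65000e-02  7.91346e+01]
foot dark [410. 243.] [ 4.56000e-01 -3.96900e-01  7.03000e-02  6.77000e-02  9.89879e+01]
```

View pics/z2.png

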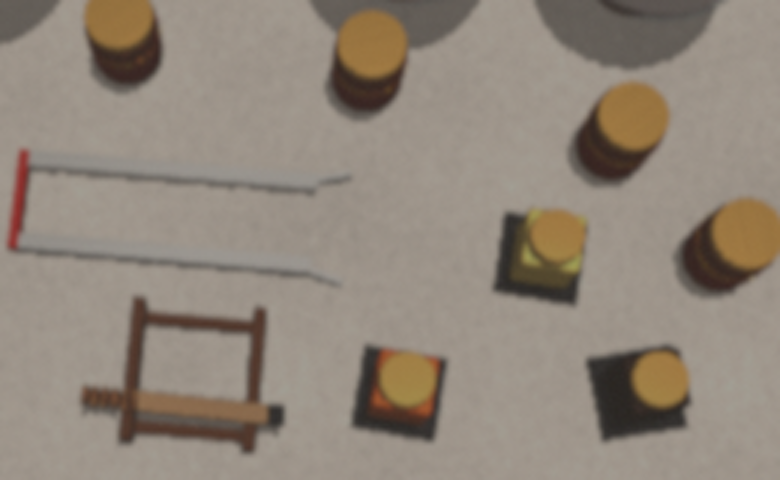

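The zoom shows the track's red stop at the left (18,200), the rails running right to the guides at (350,178) and (338,285), and all three jars with square feet. The measured sizes match the given ones, so I'll move over the board.

```bash
python3 - <<'E'
from h import *
plan(.438,.339,np.radians(168.3),.12)
E
```

```text
tcp [0.255  0.6243 0.2181] shift [-27.73 -19.47   9.85] turn [-2.000e-03  1.000e-03  1.387e+00] t 0.1 q6 -0.04 F [-0.8 -0.2 -0.1] w 0.0852
```

Call:
carry_out(
  commands=[
    [1,[-3.08,-2.16,0],[0,0,0]],
    [1,[-3.08,-2.16,0],[0,0,0]],
    [1,[-3.08,-2.16,0],[0,0,0]],
    [1,[-3.08,-2.16,0],[0,0,0]],
    [1,[-3.08,-2.16,0],[0,0,0]],
    [1,[-3.08,-2.16,0],[0,0,0]],
    [1,[-3.08,-2.16,0],[0,0,0]],
    [1,[-3.08,-2.16,0],[0,0,0]],
    [1,[-3.08,-2.16,0],[0,0,0]],
    [0.85,[0,0,0.8],[0,0,0.124]],
    [0.85,[0,0,0.8],[0,0,0.124]],
    [0.85,[0,0,0.8],[0,0,0.124]],
    [0.85,[0,0,0.8],[0,0,0.124]],
    [0.85,[0,0,0.8],[0,0,0.124]],
    [0.85,[0,0,0.8],[0,0,0.124]],
    [0.85,[0,0,0],[0,0,0.124]],
    [0.85,[0,0,0],[0,0,0.124]],
    [0.85,[0,0,0],[0,0,0.124]],
    [0.85,[0,0,0],[0,0,0.124]],
    [0.85,[0,0,0],[0,0,0.124]],
  ],
)

```text
t: 1.77
tool_pos: [0.4379, 0.3398, 0.1706]
tool_rot: [-2.419, -2.004, 0.002]
contact_force: [-0.2, 0.2, 0.9]
width: 0.0722
finger_force: 0.0
```

```bash
python3 - <<'E'
from h import *
plan(.438,.339,np.radians(168.3),.12)
im,c=snap("wrist","w1"); print(c[2], proj(c,[.438,.339,.016]),proj(c,[.5487,.3456,.005]))
E
```

```text
tcp [0.4379 0.3398 0.1706] shift [-0.07  0.03  5.06] turn [-0.001  0.001  0.017] t 1.77 q6 0.8 F [-0.2  0.2  0.9] w 0.0722
[0.45185165 0.41183158 0.32580598] [[277.16649718 189.32051888]] [[379.71224353 161.74558355]]
```

View pics/w1.png

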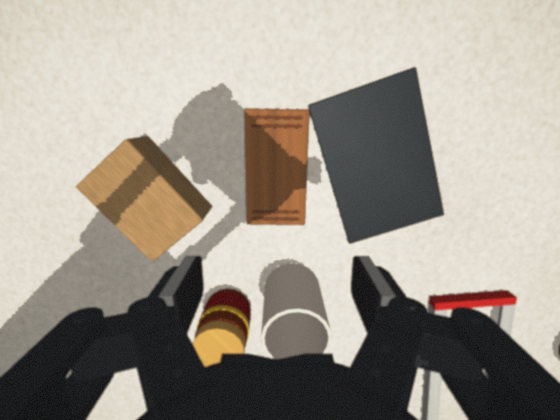

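The wrist view shows the board upright at columns 245–309, rows 109–224, the mat to its right, its corner near (309,103), the cup at (295,310) and shop_jar4 at (222,330). The fingers line up well with the board's sides. Next I'll refine the board, mat and cup positions.

```bash
cat > wl.py <<'E'
from top import *
def meas(im,c,n,mask,z,mn=800):
    for b in blobs(mask,mn)[:1]: 
        q=rect(ray(c,b.reshape(-1,2)*1.0,z)); print(n,b.reshape(-1,2).mean(0).round(),q); return q
def HSV(im):
    h=cv2.cvtColor(im,cv2.COLOR_BGR2HSV).astype(int); return h[...,0],h[...,1],h[...,2]
E
python3 - <<'E'
from wl import *
im=cv2.imread("pics/w1.png"); c=cam("wrist"); H,S,V=HSV(im); X=np.arange(560)[None]+0*H; Y=np.arange(420)[:,None]+0*H
q=meas(im,c,"board",cv2.morphologyEx(((S>90)&(H<16)&(X>230)&(X<312)&(Y>95)&(Y<235)).astype(np.uint8),cv2.MORPH_CLOSE,np.ones((7,7))),.016)
meas(im,c,"mat",(V<90)&(S<90)&(X>307)&(Y<250)&((Y<160)|(X>325))&((Y<128)|(X>320)),.005)
E
```

```text
board [276. 165.] [4.40700e-01 3.59700e-01 1.18100e-01 6.26000e-02 7.79864e+01]
mat [379. 155.] [ 0.5478  0.3446  0.1566  0.108  97.8542]
```

Call:
carry_out(
  commands=[
    [0.85,[0,-0.12,3],[0,0,0.012]],
    [0.85,[0,0,3],[0,0,0]],
    [0.85,[0,0,3],[0,0,0]],
    [0.85,[0,0,3],[0,0,0]],
    [0.85,[0,0,1.5],[0,0,0]],
    [0.85,[0,0,0.8],[0,0,0]],
    [0.85,[0,0,0.5],[0,0,0]],
    [0.85,[0,0,0],[0,0,0]],
  ],
)

```text
t: 2.48
tool_pos: [0.4369, 0.3401, 0.0226]
tool_rot: [-2.424, -1.998, 0.002]
contact_force: [0.2, -0.9, 0.1]
width: 0.0727
finger_force: 0.0
```

Call:
carry_out(
  commands=[
    [0,[0,0,0],[0,0,0]],
    [0,[0,0,0],[0,0,0]],
    [0,[0,0,0],[0,0,0]],
    [0,[0,0,0],[0,0,0]],
    [0,[0,0,0],[0,0,0]],
    [0,[0,0,-0.5],[0,0,0]],
    [0,[0,0,-1],[0,0,0]],
    [0,[0,0,-2],[0,0,0]],
    [0,[0,0,-2],[0,0,0]],
    [0,[0,0,0],[0,0,0]],
  ],
  grip_force=40,
)

```text
t: 3.32
tool_pos: [0.4403, 0.3425, 0.0836]
tool_rot: [2.425, 1.997, 0.013]
contact_force: [0.7, 0.1, 1.0]
width: -0.0002
finger_force: 0.0
```

```bash
python3 - <<'E'
from h import *
# board centre = tcp + 0.020 along tool x(+y side); target mat
a=np.radians(97.9); d=.0199
plan(.5478-d*np.cos(a),.3446-d*np.sin(a),a+np.pi/2,.0276)
im,c=snap("wrist","w2")
E
```

```text
tcp [0.4403 0.3425 0.0836] shift [ 0.35 11.13  5.67] turn [ 0.007 -0.005 -0.331] t 3.32 q6 0.81 F [0.7 0.1 1. ] w -0.0002
```

View pics/w2.png

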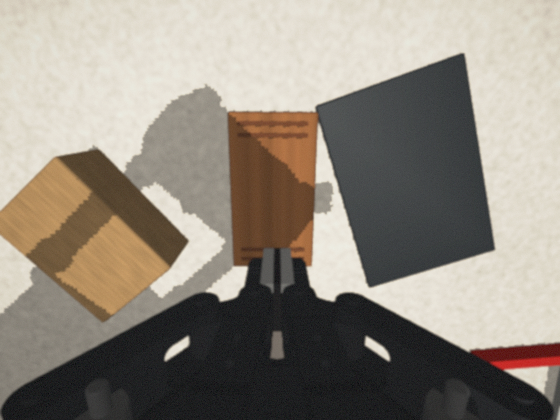

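The fingers closed above the board, because the open pads stand further back than I assumed. The board is at (275,190) and doesn't look displaced. I'll re-measure, then go about 10 mm lower.

Call:
carry_out(
  commands=[
    [0.85,[0,0,-2],[0,0,0]],
    [0.85,[0,0,-2],[0,0,0]],
    [0.85,[0,0,-2],[0,0,0]],
    [0.85,[0,0,-2],[0,0,0]],
    [0.85,[0,0,0],[0,0,0]],
    [0.85,[0,0,0],[0,0,0]],
  ],
)

```text
t: 3.87
tool_pos: [0.4378, 0.3408, 0.1592]
tool_rot: [2.425, 1.997, 0.004]
contact_force: [0.5, 0.8, -0.0]
width: 0.0718
finger_force: 0.0
```

```bash
python3 - <<'E'
from wl import *
s=arm.sense(); im,c=snap("wrist","w3"); H,S,V=HSV(im); X=np.arange(560)[None]+0*H; Y=np.arange(420)[:,None]+0*H
q=meas(im,c,"board",cv2.morphologyEx(((S>90)&(H<16)&(X>230)&(X<312)&(Y>95)&(Y<235)).astype(np.uint8),cv2.MORPH_CLOSE,np.ones((7,7))),.016)
a=np.radians(q[4]); g=q[:2]-.02*np.array([np.cos(a),np.sin(a)]); plan(*g,a+np.pi/2,.012)
E
```

```text
board [276. 168.] [4.40500e-01 3.59700e-01 1.17800e-01 6.29000e-02 7.80325e+01]
tcp [0.4369 0.3401 0.1577] shift [ 0.   -0.05 14.57] turn [-0.     0.     0.016] t 3.92 q6 0.81 F [ 0.3 -0.  -0.5] w 0.0729
```

Call:
carry_out(
  commands=[
    [0.85,[0,0,3.5],[0,0,0.01]],
    [0.85,[0,0,3.5],[0,0,0]],
    [0.85,[0,0,3.5],[0,0,0]],
    [0.85,[0,0,2],[0,0,0]],
    [0.85,[0,0,1],[0,0,0]],
    [0.85,[0,0,0.5],[0,0,0]],
    [0.85,[0,0,0.3],[0,0,0]],
    [0.85,[0,0,0.2],[0,0,0]],
    [0.85,[0,0,0],[0,0,0]],
  ],
)

```text
t: 4.67
tool_pos: [0.4381, 0.341, 0.0143]
tool_rot: [2.435, 1.985, 0.003]
contact_force: [-0.4, -0.2, -0.5]
width: 0.0727
finger_force: 0.0
```

Call:
carry_out(
  commands=[
    [0.85,[0,0,0.2],[0,0,0]],
    [0.85,[0,0,0.15],[0,0,0]],
    [0.6,[0,0,0],[0,0,0]],
    [0.5,[0,0,0],[0,0,0]],
    [0.3,[0,0,0],[0,0,0]],
    [0,[0,0,0],[0,0,0]],
    [0,[0,0,0],[0,0,0]],
  ],
)

```text
t: 5.25
tool_pos: [0.4372, 0.3404, 0.0099]
tool_rot: [2.435, 1.985, 0.0]
contact_force: [0.2, -0.4, 0.1]
width: 0.0119
finger_force: 0.0
```

```bash
python3 - <<'E'
from wl import *
s=arm.sense(); im,c=snap("wrist","w4"); print(s["width"],s["tool_pos"],proj(c,[s["tool_pos"],s["tool_pos"]-[0,0,.019]]),proj(c,[.4405,.3597,.016]))
E
```

```text
0.011901496859133004 [0.4372331  0.3403551  0.00992907] [[276.68833937 252.89916832]
 [276.7104564  239.57634116]] [[275.32234573 223.34284859]]
```

View pics/w4.png

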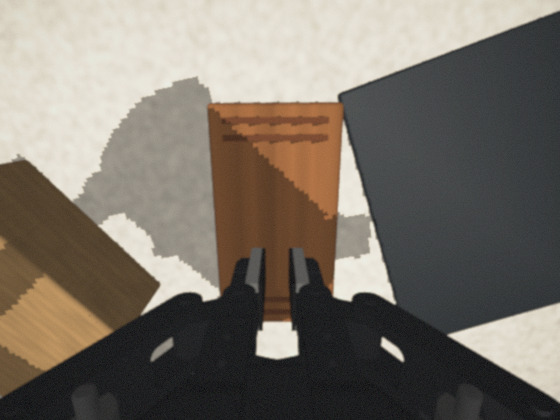

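The fingers, at about (255,250) and (298,250), are still above the board top with no contact force, so the real tips are higher than the stated extent suggests. I'll open and feel for the counter.

Call:
carry_out(
  commands=[
    [0.85,[0,0,-1],[0,0,0]],
    [0.85,[0,0,0],[0,0,0]],
    [0.85,[0,0,0],[0,0,0]],
    [0.85,[0,0,0],[0,0,0]],
    [0.85,[0,0,0],[0,0,0]],
    [0.85,[0,0,0.5],[0,0,0]],
    [0.85,[0,0,0.5],[0,0,0]],
    [0.85,[0,0,0.3],[0,0,0]],
    [0.85,[0,0,0],[0,0,0]],
  ],
)

```text
t: 6.05
tool_pos: [0.4361, 0.3395, 0.0053]
tool_rot: [-2.435, -1.985, 0.004]
contact_force: [-0.3, -0.5, 0.3]
width: 0.0728
finger_force: 0.0
```

```bash
python3 - <<'E'
from wl import *
s=arm.sense(); im,c=snap("wrist","w5"); print(s["width"],s["tool_pos"],s["contact_force"])
E
```

```text
0.07279231310802031 [0.43609945 0.33954553 0.00528414] [-0.31414176 -0.50431109  0.28968094]
```

View pics/w5.png

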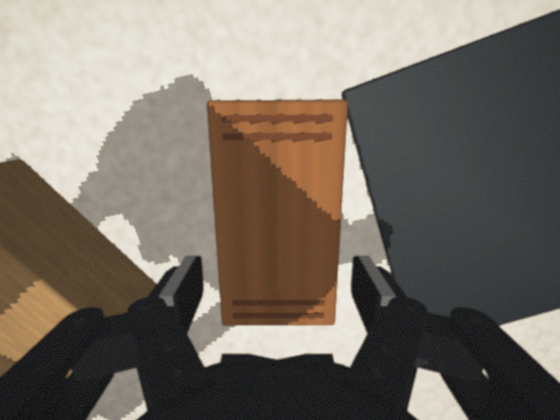

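In w5 the finger spacing (155 px for 72.8 mm) shows the tips about 25 mm behind the reported TCP. I'll lower in small steps and watch the force.

Call:
carry_out(
  commands=[
    [0.85,[0,0,0.4],[0,0,0]],
    [0.85,[0,0,0.4],[0,0,0]],
    [0.85,[0,0,0.4],[0,0,0]],
    [0.85,[0,0,0],[0,0,0]],
  ],
)

```text
t: 6.43
tool_pos: [0.4365, 0.3398, -0.0063]
tool_rot: [-2.435, -1.985, 0.003]
contact_force: [-0.2, 0.6, 0.5]
width: 0.0727
finger_force: 0.0
```

Call:
carry_out(
  commands=[
    [0.85,[0,0,0.3],[0,0,0]],
    [0.85,[0,0,0.3],[0,0,0]],
    [0.85,[0,0,0.3],[0,0,0]],
    [0.85,[0,0,0],[0,0,0]],
  ],
)

```text
t: 6.77
tool_pos: [0.4367, 0.34, -0.0149]
tool_rot: [-2.435, -1.985, 0.002]
contact_force: [-0.1, -0.5, -0.1]
width: 0.0724
finger_force: 0.0
```

Call:
carry_out(
  commands=[
    [0.85,[0,0,0.2],[0,0,0]],
    [0.85,[0,0,0.2],[0,0,0]],
    [0.85,[0,0,0.2],[0,0,0]],
    [0.85,[0,0,0],[0,0,0]],
  ],
)

```text
t: 7.1
tool_pos: [0.4374, 0.3404, -0.0203]
tool_rot: [2.435, 1.985, 0.0]
contact_force: [-0.1, -0.1, -0.5]
width: 0.0723
finger_force: 0.0
```

Call:
carry_out(
  commands=[
    [0.85,[0,0,0.2],[0,0,0]],
    [0.85,[0,0,0.1],[0,0,0]],
    [0.7,[0,0,0],[0,0,0]],
    [0.7,[0,0,0],[0,0,0]],
    [0.7,[0,0,0],[0,0,0]],
  ],
  grip_force=40,
)

```text
t: 7.52
tool_pos: [0.4394, 0.3418, -0.0179]
tool_rot: [2.434, 1.986, 0.005]
contact_force: [-6.7, -5.9, 33.5]
width: 0.0633
finger_force: 56.5
```

The grip holds at width 63 mm and the tips press the counter. So the real tips sit about 19 mm behind the reported TCP, and I'll use that offset from here on. Next I'll lift.

Call:
carry_out(
  commands=[
    [0.6,[0,0,-0.5],[0,0,0]],
    [0.6,[0,0,-0.5],[0,0,0]],
    [0.6,[0,0,-1],[0,0,0]],
    [0.6,[0,0,-2],[0,0,0]],
    [0.6,[0,0,-2],[0,0,0]],
    [0.6,[0,0,0],[0,0,0]],
  ],
)

```text
t: 8.02
tool_pos: [0.4396, 0.342, 0.0404]
tool_rot: [2.435, 1.985, 0.01]
contact_force: [0.1, 0.6, -1.4]
width: 0.0629
finger_force: 44.2
```

```bash
python3 - <<'E'
from wl import *
s=arm.sense(); im,c=snap("wrist","w6"); H,S,V=HSV(im); X=np.arange(560)[None]+0*H; Y=np.arange(420)[:,None]+0*H
h=s["tool_pos"][2]+.0185+.014
q=meas(im,c,"board",((S>90)&(H<16)&(X>190)&(Y<245)),h)
a=np.radians(97.9); d=.0199
plan(.5478-d*np.cos(a),.3446-d*np.sin(a),a+np.pi/2,-.01)
E
```

```text
board [274. 173.] [4.480000e-01 3.892000e-01 6.380000e-02 5.880000e-02 1.698531e+02]
tcp [0.4389 0.3415 0.0388] shift [ 0.61 11.26  4.92] turn [ 0.004 -0.003 -0.341] t 8.07 q6 0.82 F [ 0.5  0.7 -2.1] w 0.0632
```

View pics/w6.png

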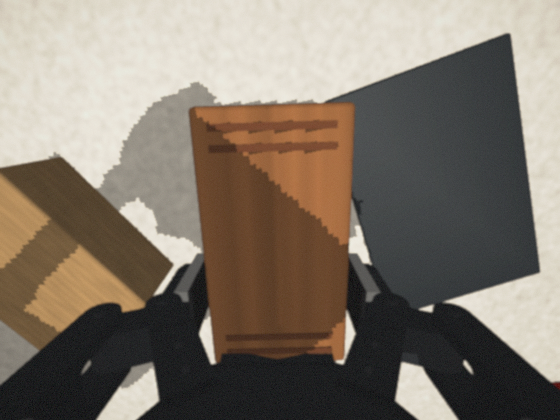

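The board is held level between the fingers at rows 105–355, about 6 cm up. I'll carry it to the mat.

Call:
carry_out(
  commands=[
    [0.6,[0.1,1.88,0],[0,0,0]],
    [0.6,[0.1,1.88,0],[0,0,0]],
    [0.6,[0.1,1.88,0],[0,0,0]],
    [0.6,[0.1,1.88,0],[0,0,0]],
    [0.6,[0.1,1.88,0],[0,0,0]],
    [0.6,[0.1,1.88,0],[0,0,0]],
    [0.6,[0,0,0],[0,0,-0.085]],
    [0.6,[0,0,0],[0,0,-0.085]],
    [0.6,[0,0,0],[0,0,-0.085]],
    [0.6,[0,0,0],[0,0,-0.085]],
    [0.6,[0,0,2],[0,0,0]],
    [0.6,[0,0,1.5],[0,0,0]],
    [0.6,[0,0,0.5],[0,0,0]],
    [0.6,[0,0,0],[0,0,0]],
  ],
)

```text
t: 9.23
tool_pos: [0.546, 0.3219, -0.0069]
tool_rot: [-2.063, -2.366, 0.01]
contact_force: [-0.3, -0.2, -0.4]
width: 0.0631
finger_force: 44.2
```

```bash
cat > bm.py <<'E'
from wl import *
im,c=snap("top","tb"); H,S,V=HSV(im); X=np.arange(560)[None]+0*H; Y=np.arange(420)[:,None]+0*H
roi=(X>100)&(X<180)&(Y>180)&(Y<240)
meas(im,c,"board",(S>110)&(H<16)&roi,.021+float(__import__("sys").argv[1]),100)
E
python3 bm.py 0.01; python3 - <<'E'
from h import *
a=np.radians(97.9); d=.0199
plan(.5478-d*np.cos(a),.3446-d*np.sin(a),a+np.pi/2,-.013)
E
```

```text
board [155. 208.] [0.5496 0.2989 0.0631 0.0394 8.5479]
tcp [ 0.5472  0.3225 -0.0054] shift [0.19 0.37 0.76] turn [-0.004  0.001 -0.001] t 9.28 q6 0.36 F [ 0.6  0.7 -0.6] w 0.0626
```

Call:
carry_out(
  commands=[
    [0.6,[0.19,0.37,0.2],[0,0,0]],
    [0.6,[0,0,0.2],[0,0,0]],
    [0.6,[0,0,0.15],[0,0,0]],
    [0.6,[0,0,0],[0,0,0]],
    [0.8,[0,0,0],[0,0,0]],
    [0.8,[0,0,0],[0,0,0]],
    [0.8,[0,0,0],[0,0,0]],
    [0.8,[0,0,-2],[0,0,0]],
    [0.8,[0,0,-3],[0,0,0]],
    [0.8,[0,0,-4],[0,0,0]],
    [1,[0,0,-4],[0,0,0]],
    [1,[0,0,-4],[0,0,0]],
    [1,[0,0,-2],[0,0,0]],
    [1,[0,0,0],[0,0,0]],
  ],
)

```text
t: 10.45
tool_pos: [0.5564, 0.3281, 0.19]
tool_rot: [2.061, 2.365, 0.02]
contact_force: [0.2, 0.3, 0.1]
width: 0.0853
finger_force: 0.0
```

```bash
python3 - <<'E'
from wl import *
im,c=snap("wrist","w7"); H,S,V=HSV(im); X=np.arange(560)[None]+0*H; Y=np.arange(420)[:,None]+0*H
B=(S>90)&(H<16)&(Y<290)&(X>180)&(X<400)
meas(im,c,"board",cv2.morphologyEx(B.astype(np.uint8),cv2.MORPH_CLOSE,np.ones((7,7))),.021)
meas(im,c,"mat",(B|((V<90)&(S<90)))&(Y<250),.005)
plan(.45,.24,0,.1)
E
```

```text
board [269. 169.] [5.48000e-01 3.43000e-01 1.20200e-01 6.42000e-02 9.90291e+01]
mat [269. 161.] [ 0.5484  0.3458  0.1581  0.1091 98.234 ]
tcp [0.5548 0.3272 0.1864] shift [ -7.23 -11.64   8.52] turn [ 0.008 -0.004  0.137] t 10.5 q6 0.36 F [-0.1  1.3 -0.2] w 0.0855
```

View pics/w7.png

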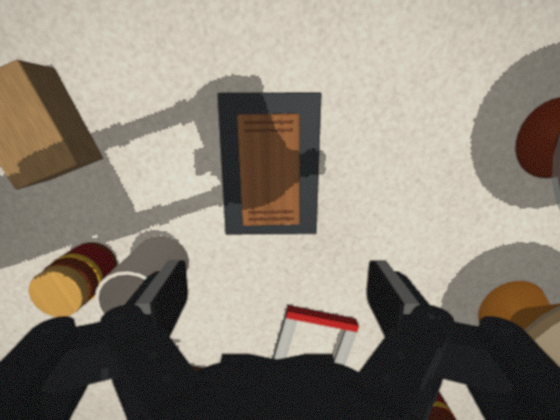

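The wrist view shows the board (269,169) lying centred on the mat and aligned with it, within about 3 mm and 1°. The cup comes next.

```bash
python3 - <<'E'
from wl import *
c=cam("top"); p=ray(c,[[180.7,249.0]],.09)[0]; print(p, ray(c,[[184.7,252.5]],0.0))
plan(p[0],p[1]-.0,np.radians(80),.16)
E
```

```text
[0.4282612  0.20936393] [[0.42928307 0.21830521]]
tcp [0.5548 0.3272 0.1864] shift [ -9.95 -14.17   2.49] turn [ 0.009  0.003 -1.259] t 10.5 q6 0.36 F [-0.1  1.3 -0.2] w 0.0855
```

Call:
carry_out(
  commands=[
    [1,[-1.99,-2.83,0],[0,0,0]],
    [1,[-1.99,-2.83,0],[0,0,0]],
    [1,[-1.99,-2.83,0],[0,0,0]],
    [1,[-1.99,-2.83,0],[0,0,0]],
    [1,[-1.99,-2.83,0],[0,0,0]],
    [1,[0,0,0],[0,0,-0.12]],
    [1,[0,0,0],[0,0,-0.12]],
    [1,[0,0,0],[0,0,-0.12]],
    [1,[0,0,0],[0,0,-0.12]],
    [1,[0,0,0],[0,0,-0.12]],
    [1,[0,0,0],[0,0,-0.12]],
    [1,[0,0,0],[0,0,-0.12]],
    [1,[0,0,0],[0,0,-0.12]],
    [1,[0,0,0],[0,0,-0.12]],
    [1,[0,0,0],[0,0,-0.12]],
    [1,[0,0,0],[0,0,-0.06]],
    [1,[0,0,0],[0,0,0]],
  ],
)

```text
t: 11.92
tool_pos: [0.4244, 0.2074, 0.1794]
tool_rot: [-0.27, -3.127, 0.003]
contact_force: [0.0, 0.2, 0.6]
width: 0.0852
finger_force: 0.0
```

```bash
python3 - <<'E'
from wl import *
im,c=snap("wrist","w8"); 
plan(.428,.214,np.radians(80),.07)
print(proj(c,[.428,.214,.09]),proj(c,[.428,.214,.0]))
E
```

```text
tcp [0.4245 0.2074 0.1796] shift [-0.25  0.73 10.95] turn [-0.002 -0.003 -0.001] t 11.97 q6 -0.99 F [ 0.9 -0.5 -0.8] w 0.0854
[[285.80861266 210.18449566]] [[283.66672413 186.53800303]]
```

View pics/w8.png

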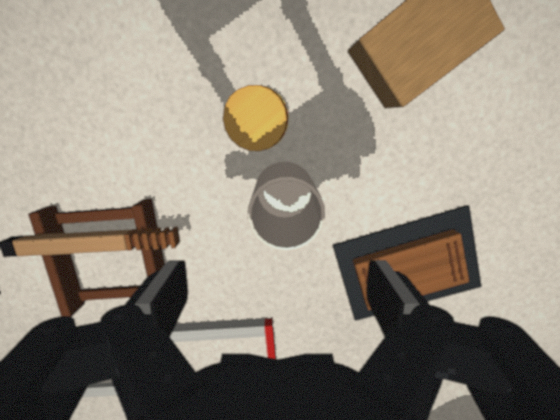

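The cup rim is centred at (286,210), as predicted from the top view. The dipper lies at left with its foot at (8,247) and its head at (170,238). I'll descend on the cup and grip it.

Call:
carry_out(
  commands=[
    [1,[-0.25,0.75,0],[0,0,0]],
    [1,[0,0,3],[0,0,0]],
    [1,[0,0,3],[0,0,0]],
    [1,[0,0,3],[0,0,0]],
    [1,[0,0,3],[0,0,0]],
    [1,[0,0,2.2],[0,0,0]],
    [1,[0,0,1],[0,0,0]],
    [1,[0,0,0],[0,0,0]],
    [0.5,[0,0,0],[0,0,0]],
    [0.5,[0,0,0],[0,0,0]],
    [0.5,[0,0,0],[0,0,0]],
  ],
  grip_force=30,
)

```text
t: 12.88
tool_pos: [0.431, 0.2156, 0.031]
tool_rot: [0.273, 3.127, 0.002]
contact_force: [0.7, -0.3, -3.4]
width: 0.0657
finger_force: 34.1
```

Call:
carry_out(
  commands=[
    [0.5,[0,0,-1],[0,0,0]],
    [0.5,[0,0,-2],[0,0,0]],
    [0.5,[0,0,-2],[0,0,0]],
    [0.5,[0,0,-1],[0,0,0]],
    [0.5,[0,0,0],[0,0,0]],
  ],
)

```text
t: 13.3
tool_pos: [0.4322, 0.2161, 0.0932]
tool_rot: [0.272, 3.123, 0.006]
contact_force: [0.1, 0.2, -2.6]
width: 0.0656
finger_force: 34.9
```

```bash
python3 - <<'E'
from wl import *
s=arm.sense(); im,c=snap("wrist","w9"); g=cv2.cvtColor(im,cv2.COLOR_BGR2GRAY)
print(cv2.HoughCircles(cv2.medianBlur(g,5),cv2.HOUGH_GRADIENT,1,60,param1=80,param2=25,minRadius=38,maxRadius=75))
zr=s["tool_pos"][2]-.030+.09; P=np.array([*s["tool_pos"][:2],zr]); print("expected rim",proj(c,[P,P+[.033,0,0],P+[0,.033,0]]))
plan(.548,.343,np.radians(80),.052)
E
```

```text
[[[227.5 104.5  51.9]
  [275.5 233.5  47.1]
  [245.5 313.5  55.3]]]
expected rim [[278.25798138 324.79758898]
 [292.43514419 393.34979356]
 [367.83144987 311.292178  ]]
tcp [0.431  0.2156 0.0914] shift [-9.3  14.56  4.02] turn [0.003 0.004 0.001] t 13.35 q6 -0.98 F [-0.   0.8 -3.5] w 0.0657
```

Call:
carry_out(
  commands=[
    [0.5,[-1.55,2.43,0],[0,0,0]],
    [0.5,[-1.55,2.43,0],[0,0,0]],
    [0.5,[-1.55,2.43,0],[0,0,0]],
    [0.5,[-1.55,2.43,0],[0,0,0]],
    [0.5,[-1.55,2.43,0],[0,0,0]],
    [0.5,[-1.55,2.43,0],[0,0,0]],
    [0.5,[0,0,1.5],[0,0,0]],
    [0.5,[0,0,1],[0,0,0]],
    [0.5,[0,0,0],[0,0,0]],
  ],
)

```text
t: 14.1
tool_pos: [0.5426, 0.3404, 0.0592]
tool_rot: [-0.272, -3.122, 0.009]
contact_force: [-1.6, -0.8, -3.8]
width: 0.0657
finger_force: 35.3
```

```bash
python3 - <<'E'
from h import *
plan(.5475,.3425,np.radians(80),.051)
im,c=snap("top","tc"); cv2.imwrite("pics/tcz.png",cv2.resize(im[170:290,90:290],(800,480),interpolation=cv2.INTER_CUBIC))
E
```

```text
tcp [0.5426 0.3404 0.0592] shift [-0.45  0.3   0.82] turn [-0.006 -0.007  0.001] t 14.1 q6 -0.88 F [-1.6 -0.8 -3.8] w 0.0657
```

Call:
carry_out(
  commands=[
    [0.5,[-0.4,0.25,0],[-0.006,-0.007,0]],
    [0.5,[0,0,0.3],[0,0,0]],
    [0.5,[0,0,0.2],[0,0,0]],
    [0.5,[0,0,0.15],[0,0,0]],
    [0.5,[0,0,0],[0,0,0]],
  ],
)

```text
t: 14.57
tool_pos: [0.5505, 0.3439, 0.0579]
tool_rot: [0.272, 3.122, 0.008]
contact_force: [-0.6, -0.2, -2.7]
width: 0.066
finger_force: 35.3
```

Call:
carry_out(
  commands=[
    [0.5,[0,0,0.2],[0,0,0]],
    [0.5,[0,0,0.2],[0,0,0]],
    [0.5,[0,0,0],[0,0,0]],
    [0.5,[0,0,0],[0,0,0]],
  ],
)

```text
t: 14.9
tool_pos: [0.5505, 0.3441, 0.0536]
tool_rot: [0.272, 3.123, 0.008]
contact_force: [1.0, -0.4, -2.9]
width: 0.0657
finger_force: 35.3
```

```bash
python3 - <<'E'
from h import *
plan(.5475,.3425,np.radians(80),.051)
E
```

```text
tcp [0.5505 0.3441 0.0536] shift [ 0.27 -0.21  0.25] turn [0.006 0.007 0.001] t 14.9 q6 -0.88 F [ 1.  -0.4 -2.9] w 0.0657
```

Call:
carry_out(
  commands=[
    [0.5,[0,-0.1,0.2],[0,0,0]],
    [0.5,[0,0,0.1],[0,0,0]],
    [0.5,[0,0,0],[0,0,0]],
    [0.5,[0,0,0],[0,0,0]],
  ],
)

```text
t: 15.23
tool_pos: [0.5513, 0.3436, 0.052]
tool_rot: [0.272, 3.121, 0.01]
contact_force: [-2.0, -0.5, 4.4]
width: 0.0657
finger_force: 35.8
```

Call:
carry_out(
  commands=[
    [0.7,[0,0,0],[0,0,0]],
    [1,[0,0,0],[0,0,0]],
    [1,[0,0,0],[0,0,0]],
    [1,[0,0,-1],[0,0,0]],
    [1,[0,0,-2],[0,0,0]],
    [1,[0,0,-3],[0,0,0]],
    [1,[0,0,-4],[0,0,0]],
    [1,[0,0,-4],[0,0,0]],
    [1,[0,0,-4],[0,0,0]],
    [1,[0,0,0],[0,0,0]],
  ],
)

```text
t: 16.07
tool_pos: [0.5538, 0.3451, 0.2427]
tool_rot: [0.271, 3.108, 0.024]
contact_force: [0.7, 0.8, 2.2]
width: 0.0852
finger_force: 0.0
```

```bash
cat > cupc.py <<'E'
from wl import *
im,c=snap("wrist","w10"); H,S,V=HSV(im); X=np.arange(560)[None]+0*H; Y=np.arange(420)[:,None]+0*H
s=arm.sense(); print(s["tool_pos"])
B=(S>90)&(H<16)&(Y<300)&(abs(X-277)<140)
pb=proj(c,[.548,.344,.021])[0]; print("board at",pb, "rim pred",proj(c,[.548,.344,.111]))
g=cv2.medianBlur(cv2.cvtColor(im,cv2.COLOR_BGR2GRAY),3); rp=proj(c,[[.548,.344,.111],[.581,.344,.111]]); r=np.linalg.norm(rp[1]-rp[0])
k=cv2.HoughCircles(g,cv2.HOUGH_GRADIENT,1,20,param1=100,param2=15,minRadius=int(r-5),maxRadius=int(r+5))
for q in k[0][:5]: print(q, ray(c,[q[:2]],.111))
# board corners/ hull + mat hull
z=blobs(cv2.morphologyEx((B).astype(np.uint8),cv2.MORPH_CLOSE,np.ones((5,5))),60)[:3]
P=np.vstack([b.reshape(-1,2) for b in z])*1.0; print("board",rect(ray(c,P,.021)))
x,y,w,h=[int(v) for v in (pb[0]-100,pb[1]-100,200,200)]
cv2.imwrite("pics/w10z.png",cv2.resize(im[max(y,0):y+h,max(x,0):x+w],None,fx=2.5,fy=2.5))
E
python3 cupc.py
```

```text
[0.55259881 0.3444323  0.23878018]
board at [272.19885117 168.73783888] rim pred [[272.48484142 186.29649483]]
[270.5 190.5  32. ] [[0.55176161 0.34137917]]
[353.5 353.5  29.3] [[0.76222637 0.40154166]]
[278.5 163.5  28.6] [[0.52735861 0.35344701]]
[ 89.5 390.5  28.5] [[0.75721857 0.08310696]]
[98.5  7.5 28. ] [[0.37791774 0.23258987]]
board [5.742000e-01 2.732000e-01 2.776000e-01 8.580000e-02 1.105258e+02]
```

View pics/w10z.png

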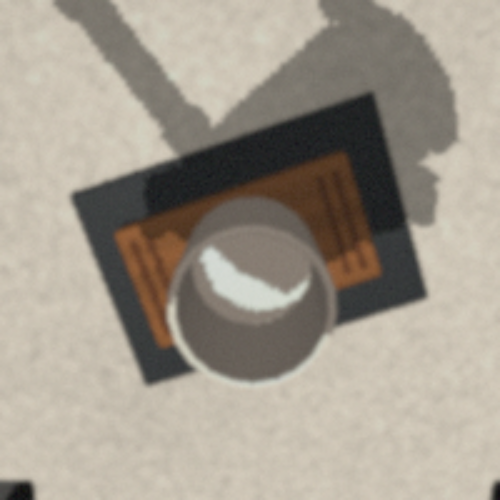

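The crop shows the cup standing on the board, with its rim centre at about (251,303) in the crop. That puts it within about 4 mm of the board centre, and the board hasn't moved. Next I'll locate the dipper.

```bash
python3 - <<'E'
from wl import *
c=cam("top")
d=ray(c,[[227.7,242.9],[294,248.5]],.048); print("ends head,foot",d,np.linalg.norm(d[0]-d[1]),d.mean(0),np.degrees(np.arctan2(*(d[0]-d[1])[::-1])))
b=ray(c,np.array([[468,90],[456,230],[589,98],[578,240]])/3+[90,180],.03); print("bars",b)
u=(d[0]-d[1])/np.linalg.norm(d[0]-d[1]); g=d.mean(0)+.02*u; print(g)
plan(g[0],g[1],np.arctan2(u[1],u[0])+np.pi/2,.12)
E
```

```text
ends head,foot [[ 0.44831591  0.09471929]
 [ 0.43198452 -0.07977439]] 0.17525625965708042 [0.44015021 0.00747245] 84.65309201321024
bars [[ 0.53972225  0.04872892]
 [ 0.41354383  0.05842887]
 [ 0.53120577 -0.06026905]
 [ 0.4038331  -0.04950762]]
[0.44201393 0.02738542]
tcp [0.5526 0.3444 0.2388] shift [  5.61 -33.31  11.31] turn [0.024 0.003 1.49 ] t 16.12 q6 -0.88 F [-0.2 -0.1 -0. ] w 0.0855
```

Call:
carry_out(
  commands=[
    [1,[0.62,-3.7,0],[0.024,0,0]],
    [1,[0.62,-3.7,0],[0,0,0]],
    [1,[0.62,-3.7,0],[0,0,0]],
    [1,[0.62,-3.7,0],[0,0,0]],
    [1,[0.62,-3.7,0],[0,0,0]],
    [1,[0.62,-3.7,0],[0,0,0]],
    [1,[0.62,-3.7,0],[0,0,0]],
    [1,[0.62,-3.7,0],[0,0,0]],
    [0.6,[0,0,1],[0,0,0.124]],
    [0.6,[0,0,1],[0,0,0.124]],
    [0.6,[0,0,1],[0,0,0.124]],
    [0.6,[0,0,1],[0,0,0.124]],
    [0.6,[0,0,1],[0,0,0.124]],
    [0.6,[0,0,1],[0,0,0.124]],
    [0.6,[0,0,1],[0,0,0.124]],
    [0.6,[0,0,1],[0,0,0.124]],
    [0.6,[0,0,0],[0,0,0.124]],
    [0.6,[0,0,0],[0,0,0.124]],
    [0.6,[0,0,0],[0,0,0.124]],
    [0.6,[0,0,0],[0,0,0.124]],
  ],
)

```text
t: 17.78
tool_pos: [0.4482, 0.0579, 0.1536]
tool_rot: [2.316, 2.101, -0.018]
contact_force: [-0.2, -0.1, -0.2]
width: 0.051
finger_force: 0.0
```

```bash
python3 - <<'E'
from wl import *
plan(.4418,.0254,np.radians(174.65),.06)
im,c=snap("wrist","w11"); H,S,V=HSV(im)
print(proj(c,[[.4418,.0254,.048],[.4483,.0947,.048],[.432,-.0798,.048]]))
# wood: dipper handle colour
for b in blobs(((S>60)&(H>8)&(H<22)&(V>110)).astype(np.uint8),150)[:3]: print(b.reshape(-1,2).mean(0),cv2.minAreaRect(b),rect(ray(c,b.reshape(-1,2)*1.,.048)))
E
```

```text
tcp [0.4482 0.0579 0.1536] shift [-3.12 -0.36  9.42] turn [ 0.003  0.019 -0.004] t 17.78 q6 0.2 F [-0.2 -0.1 -0.2] w 0.051
[[272.8970002  233.82239243]
 [272.27214138 157.84293715]
 [273.74792807 329.33615284]]
[112.0877193   25.36842105] ((111.0, 32.0), (64.0, 80.0), 90.0) [3.38600e-01 1.99800e-01 5.87000e-02 4.27000e-02 1.74469e+02]
[275.32926829 264.55691057] ((275.0, 264.5), (107.0, 20.0), 90.0) [ 4.39900e-01 -9.50000e-03  1.13900e-01  1.98000e-02  8.49004e+01]
```

Call:
carry_out(
  commands=[
    [0.6,[-3.12,-0.28,0],[0,0.019,0]],
    [0.6,[0,0,3.5],[0,0,0]],
    [0.6,[0,0,3.5],[0,0,0]],
    [0.6,[0,0,3],[0,0,0]],
    [0.6,[0,0,2],[0,0,0]],
    [0.6,[0,0,1.2],[0,0,0]],
    [0.6,[0,0,0.8],[0,0,0]],
    [0.6,[0,0,0],[0,0,0]],
  ],
)

```text
t: 18.5
tool_pos: [0.4421, 0.0271, 0.0132]
tool_rot: [2.318, 2.12, 0.001]
contact_force: [0.3, 0.2, 0.1]
width: 0.0513
finger_force: 0.0
```

```bash
python3 - <<'E'
from wl import *
plan(.4425,.0254,np.radians(174.8),.010)
E
```

```text
tcp [0.4421 0.0271 0.0132] shift [-0.17  0.05  0.32] turn [ 0.001 -0.     0.001] t 18.5 q6 0.09 F [0.3 0.2 0.1] w 0.0513
```

Close and lift.

Call:
carry_out(
  commands=[
    [0.6,[-0.1,0,0.2],[0,0,0]],
    [0,[0,0,0],[0,0,0]],
    [0,[0,0,0],[0,0,0]],
    [0,[0,0,0],[0,0,0]],
    [0,[0,0,0],[0,0,0]],
    [0,[0,0,0],[0,0,0]],
    [0,[0,0,-1],[0,0,0]],
    [0,[0,0,-3],[0,0,0]],
    [0,[0,0,-4],[0,0,0]],
    [0,[0,0,-4],[0,0,0]],
    [0,[0,0,-4],[0,0,0]],
    [0,[0,0,-2],[0,0,0]],
    [0,[0,0,0],[0,0,0]],
  ],
  grip_force=50,
)

```text
t: 19.58
tool_pos: [0.4473, 0.0262, 0.2004]
tool_rot: [2.311, 2.11, 0.02]
contact_force: [0.8, 0.1, -1.5]
width: 0.0169
finger_force: 49.4
```

```bash
python3 - <<'E'
from wl import *
plan(.53,.33,np.radians(31+90),.30)
E
```

```text
tcp [0.4473 0.0262 0.2004] shift [31.02  5.65 -9.82] turn [ 0.015 -0.01   0.939] t 19.58 q6 0.09 F [ 0.8  0.1 -1.5] w 0.0169
```

Call:
carry_out(
  commands=[
    [0,[3.4,0.63,-1.1],[0.015,-0.01,0]],
    [0,[3.4,0.63,-1.1],[0,0,0]],
    [0,[3.4,0.63,-1.1],[0,0,0]],
    [0,[3.4,0.63,-1.1],[0,0,0]],
    [0,[3.4,0.63,-1.1],[0,0,0]],
    [0,[3.4,0.63,-1.1],[0,0,0]],
    [0,[3.4,0.63,-1.1],[0,0,0]],
    [0,[3.4,0.63,-1.1],[0,0,0]],
    [0,[3.4,0.63,-1.1],[0,0,0]],
    [0,[0,0,0],[0,0,0.118]],
    [0,[0,0,0],[0,0,0.118]],
    [0,[0,0,0],[0,0,0.118]],
    [0,[0,0,0],[0,0,0.118]],
    [0,[0,0,0],[0,0,0.118]],
    [0,[0,0,0],[0,0,0.118]],
    [0,[0,0,0],[0,0,0.118]],
    [0,[0,0,0],[0,0,0.118]],
    [0,[0,0,0],[0,0,0]],
  ],
)

```text
t: 21.08
tool_pos: [0.5277, 0.326, 0.2877]
tool_rot: [3.025, 0.826, -0.024]
contact_force: [0.0, -0.1, -0.4]
width: 0.017
finger_force: 49.3
```

Call:
carry_out(
  commands=[
    [0,[0,0,0],[0,0.11,0]],
    [0,[0,0,0],[0,0.11,0]],
    [0,[0,0,0],[0,0.11,0]],
    [0,[0,0,0],[0,0.11,0]],
    [0,[0,0,0],[0,0.11,0]],
    [0,[0,0,0],[0,0.11,0]],
    [0,[0,0,0],[0,0.11,0]],
    [0,[0,0,0],[0,0.11,0]],
    [0,[0,0,0],[0,0.11,0]],
    [0,[0,0,0],[0,0.11,0]],
    [0,[0,0,0],[0,0.11,0]],
    [0,[0,0,0],[0,0.11,0]],
    [0,[0,0,0],[0,0.11,0]],
  ],
)

```text
t: 22.17
tool_pos: [0.4986, 0.3262, 0.333]
tool_rot: [-2.313, -0.645, -1.533]
contact_force: [-0.5, 0.0, 0.0]
width: 0.0169
finger_force: 49.4
```

```bash
python3 - <<'E'
from wl import *
s=arm.sense(); Rt=R.from_rotvec(s["tool_rot"]).as_matrix(); print(s["qpos"].round(2),s["tool_pos"],Rt.round(3),s["width"],s["contact_force"])
im,c=snap("side","s1"); im2,c2=snap("top","t2")
cv2.imwrite("pics/st.png",np.vstack([cv2.resize(im[90:240,110:310],(800,600))]))
E
```

```text
[ 0.54 -0.53  2.5   0.94  0.    0.62] [0.49861468 0.326217   0.33302733] [[ 0.333  0.515  0.79 ]
 [ 0.204 -0.857  0.473]
 [ 0.921  0.004 -0.39 ]] 0.016929077311936987 [-0.53446353  0.00599978  0.02545391]
```

View pics/st.png

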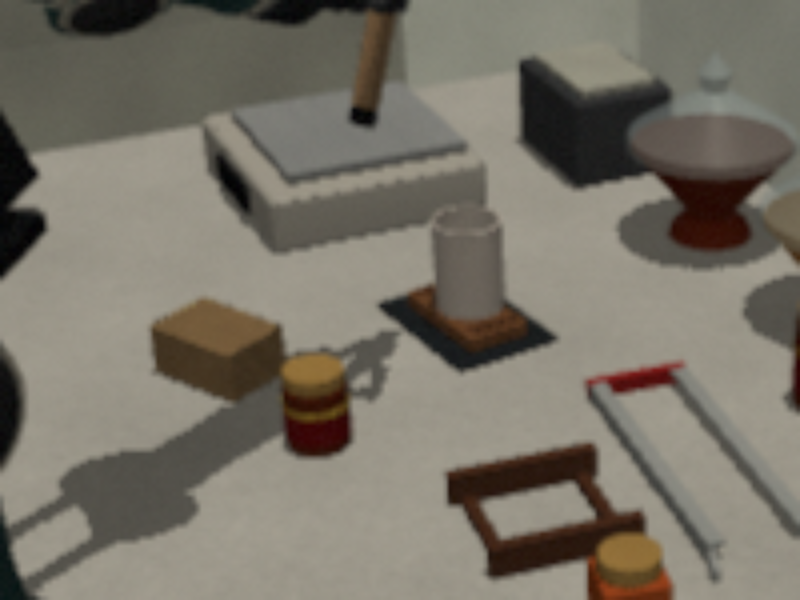

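The side view shows the dipper held foot down, its black tip at (362,118) in the crop, with the cup on the board and everything else in place. However, q5 has reached 0, so a radial tilt is at its limit. I'll back out and tilt sideways instead, with the tool pointing to +y.

Call:
carry_out(
  commands=[
    [0,[0,0,0],[0,-0.11,0]],
    [0,[0,0,0],[0,-0.11,0]],
    [0,[0,0,0],[0,-0.11,0]],
    [0,[0,0,0],[0,-0.11,0]],
    [0,[0,0,0],[0,-0.11,0]],
    [0,[0,0,0],[0,-0.11,0]],
    [0,[0,0,0],[0,-0.11,0]],
    [0,[0,0,0],[0,-0.11,0]],
    [0,[0,0,0],[0,-0.11,0]],
    [0,[0,0,0],[0,-0.11,0]],
    [0,[0,0,0],[0,0,0]],
  ],
)

```text
t: 23.18
tool_pos: [0.4966, 0.3475, 0.3417]
tool_rot: [-2.87, -0.871, -0.45]
contact_force: [1.5, 0.1, -0.1]
width: 0.0168
finger_force: 49.3
```

```bash
cat > st.py <<'E'
from wl import *
def st():
    s=arm.sense(); Rt=R.from_rotvec(s["tool_rot"]).as_matrix(); p=s["tool_pos"]
    print("q",s["qpos"].round(3),"p",p.round(4),"x",Rt[:,0].round(3),"z",Rt[:,2].round(3),"w",round(s["width"],4),"F",s["contact_force"].round(1),"t",round(s["t"],1))
    return s,Rt,p
if __name__=="__main__":
    s,Rt,p=st(); q=s["qpos"]; E=R.from_euler
    print((E("ZYZ",[q[0],q[1]+q[2],q[3]])*E("YZ",[q[4],q[5]])).as_matrix().round(2)); print(Rt.round(2))
    plan(.55,.17,0,.33)
E
python3 st.py
```

```text
q [ 0.552 -0.133  1.835  0.033  1.124  1.524] p [0.4966 0.3475 0.3417] x [0.792 0.526 0.311] z [ 0.249  0.188 -0.95 ] w 0.0168 F [ 1.5  0.1 -0.1] t 23.2
[[-0.56  0.79  0.25]
 [ 0.83  0.53  0.19]
 [ 0.02  0.31 -0.95]]
[[ 0.79  0.56  0.25]
 [ 0.53 -0.83  0.19]
 [ 0.31 -0.02 -0.95]]
tcp [0.4966 0.3475 0.3417] shift [-5.46 17.73 -0.9 ] turn [ 0.138 -0.3   -0.973] t 23.18 q6 1.52 F [ 1.5  0.1 -0.1] w 0.0168
```

Call:
carry_out(
  commands=[
    [0,[-1.1,3.55,-0.2],[0,0,0]],
    [0,[-1.1,3.55,-0.2],[0,0,0]],
    [0,[-1.1,3.55,-0.2],[0,0,0]],
    [0,[-1.1,3.55,-0.2],[0,0,0]],
    [0,[-1.1,3.55,-0.2],[0,0,0]],
    [0,[0,0,0],[0.015,-0.033,-0.108]],
    [0,[0,0,0],[0.015,-0.033,-0.108]],
    [0,[0,0,0],[0.015,-0.033,-0.108]],
    [0,[0,0,0],[0.015,-0.033,-0.108]],
    [0,[0,0,0],[0.015,-0.033,-0.108]],
    [0,[0,0,0],[0.015,-0.033,-0.108]],
    [0,[0,0,0],[0.015,-0.033,-0.108]],
    [0,[0,0,0],[0.015,-0.033,-0.108]],
    [0,[0,0,0],[0.015,-0.033,-0.108]],
    [0,[0,0,0],[0,0,0]],
  ],
)

```text
t: 24.43
tool_pos: [0.546, 0.1687, 0.3285]
tool_rot: [2.218, 2.224, 0.009]
contact_force: [0.1, 0.2, -0.2]
width: 0.0168
finger_force: 49.4
```

```bash
cat > kin.py <<'E'
from st import *
from scipy.optimize import least_squares
def fk(q,g):
    h,a,b,L,o=g; E=R.from_euler; B=E("Z",q[0])
    p=B.apply([o+a*np.sin(q[1])+b*np.sin(q[1]+q[2]),0,h+a*np.cos(q[1])+b*np.cos(q[1]+q[2])])
    M=E("ZYZ",[q[0],q[1]+q[2],q[3]])*E("YZ",[q[4],q[5]])*E("Z",np.pi/2)
    return p+L*M.as_matrix()[:,2],M.as_matrix()
D=[([1.1461,.2647,1.6052,0,1.2737,-.0369],[.255,.6243,.2181]),([.54,-.53,2.5,.94,0,.62],[.4986,.3262,.333]),([.552,-.133,1.835,.033,1.124,1.524],[.4966,.3475,.3417])]
def fit(D): 
    r=least_squares(lambda g:np.ravel([fk(q,g)[0]-p for q,p in D]),[.25,.51,.56,.36,0]); return r.x,np.abs(r.fun).max()
def ik(p,x,z,g,q0):
    lo=np.array([-2.63,-.94,.31,-1.31,0,-2.55]); hi=np.array([2.63,2.18,2.57,4.45,2.66,2.55])
    def f(q):
        P,M=fk(q,g); return np.r_[(P-p)*5,M[:,0]-x,M[:,2]-z]
    r=least_squares(f,np.clip(q0,lo+.01,hi-.01),bounds=(lo,hi)); return r.x,r.cost
if __name__=="__main__":
    s,Rt,p=st(); D.append((s["qpos"],p)); g,e=fit(D); print("geom",g.round(3),e)
    plan(.55,.17,0,.33)
    for az in (60,80,100):
        for q4 in (1.5,-1.2,2.5):
            u=np.array([np.cos(np.radians(az)),np.sin(np.radians(az)),0])
            r=ik(np.array([.55,.344,.145])+.029*u,[0,0,1],u,g,[.1,.6,2,q4,1.5,0]); print(az,r[0].round(2),round(r[1],4))
E
python3 kin.py
```

```text
q [0.255 0.015 1.687 0.002 1.434 0.252] p [0.546  0.1687 0.3285] x [-0.003  1.     0.003] z [ 0.005  0.003 -1.   ] w 0.0168 F [ 0.1  0.2 -0.2] t 24.4
geom [ 0.252  0.52   0.574  0.367 -0.01 ] 0.024336826193401023
tcp [0.546  0.1687 0.3285] shift [ 0.13  0.41 -0.15] turn [ 0.005 -0.003  0.003] t 24.43 q6 0.25 F [ 0.1  0.2 -0.2] w 0.0168
60 [ 0.13  0.52  2.38  2.21  1.43 -1.38] 0.0
60 [ 0.13  0.52  2.38  2.21  1.43 -1.38] 0.0
60 [ 0.13  0.52  2.38  2.21  1.43 -1.38] 0.0
80 [ 0.02  0.6   2.17  1.75  1.5  -1.21] 0.0
80 [ 0.02  0.6   2.17  1.75  1.5  -1.21] 0.0
80 [ 0.02  0.6   2.17  1.75  1.5  -1.21] 0.0
100 [ 0.02  0.71  1.92  1.43  1.65 -1.07] 0.0
100 [ 0.02  0.71  1.92  1.43  1.65 -1.07] 0.0
100 [ 0.02  0.71  1.92  1.43  1.65 -1.07] 0.0
```

The target pose checks out as feasible, with q4≈1.6, q5≈1.55 and q6≈-1.15. I'll tilt sideways here.

Call:
carry_out(
  commands=[
    [0,[0,0,0],[0,0.08,0]],
    [0,[0,0,0],[0,0.08,0]],
    [0,[0,0,0],[0,0.08,0]],
    [0,[0,0,0],[0,0.08,0]],
    [0,[0,0,0],[0,0.08,0]],
    [0,[0,0,0],[0,0.08,0]],
    [0,[0,0,0],[0,0.08,0]],
    [0,[0,0,0],[0,0.08,0]],
    [0,[0,0,0],[0,0.08,0]],
    [0,[0,0,0],[0,0.08,0]],
    [0,[0,0,0],[0,0.08,0]],
    [0,[0,0,0],[0,0.08,0]],
    [0,[0,0,0],[0,0.08,0]],
    [0,[0,0,0],[0,0.08,0]],
    [0,[0,0,0],[0,0.08,0]],
    [0,[0,0,0],[0,0.08,0]],
    [0,[0,0,0],[0,0.08,0]],
    [0,[0,0,0],[0,0.08,0]],
    [0,[0,0,0],[0,0.08,0]],
    [0,[0,0,0],[0,0,0]],
  ],
)

```text
t: 26.1
tool_pos: [0.544, 0.1691, 0.3252]
tool_rot: [-1.246, -1.234, -1.184]
contact_force: [-1.5, 0.6, -1.6]
width: 0.017
finger_force: 49.5
```

```bash
python3 st.py
```

```text
q [-0.38   0.337  2.002  1.27   1.809 -0.805] p [0.544  0.1691 0.3252] x [0.008 0.043 0.999] z [ 0.001  0.999 -0.043] w 0.017 F [-1.5  0.6 -1.6] t 26.1
[[-1.    0.01  0.  ]
 [ 0.    0.04  1.  ]
 [ 0.01  1.   -0.04]]
[[ 0.01  1.    0.  ]
 [ 0.04 -0.    1.  ]
 [ 1.   -0.01 -0.04]]
tcp [0.544  0.1691 0.3252] shift [0.49 0.6  0.07] turn [-0.005 -1.528 -0.007] t 26.1 q6 -0.8 F [-1.5  0.6 -1.6] w 0.017
```

Call:
carry_out(
  commands=[
    [0,[0,0.1,3.38],[0,0,0]],
    [0,[0,0.1,3.38],[0,0,0]],
    [0,[0,0.1,3.38],[0,0,0]],
    [0,[0,0.1,3.38],[0,0,0]],
    [0,[0,0.1,3.38],[0,0,0]],
    [0,[0,0.1,3.38],[0,0,0]],
    [0,[0,0,0],[0,0,0]],
    [0,[-2,0,0],[0,0,0]],
    [0,[-2,0,0],[0,0,0]],
    [0,[-2,0,0],[0,0,0]],
    [0,[0,0,0],[0,0,0]],
    [0,[0,0,0],[0,0,0]],
  ],
)

```text
t: 27.1
tool_pos: [0.5516, 0.369, 0.2609]
tool_rot: [-1.242, -1.244, -1.189]
contact_force: [0.0, 0.2, -0.5]
width: 0.0165
finger_force: 49.4
```

```bash
python3 - <<'E'
from st import *
s,Rt,p=st()
im,c=snap("side","s2"); im2,c2=snap("top","t3")
d=p-.029*Rt[:,2]; f=d-.108*Rt[:,0]; hd=d+.072*Rt[:,0]
for n,cc in(("side",c),("top",c2)): print(n,"foot",proj(cc,f).round(1),"head",proj(cc,hd).round(1),"rim",proj(cc,[.55,.343,.111]).round(1))
a=cv2.resize(im[60:210,140:290],(600,600),interpolation=cv2.INTER_CUBIC)
b=cv2.resize(im2[190:240,110:175],(200,154)); a[:154,400:]=b; cv2.imwrite("pics/z9.png",a)
E
```

```text
q [-0.028  0.404  2.069  1.521  1.552 -0.905] p [0.5516 0.369  0.2609] x [-0.002  0.045  0.999] z [ 0.     0.999 -0.045] w 0.0165 F [ 0.   0.2 -0.5] t 27.1
side foot [[225.8 133.5]] head [[222.4  84.7]] rim [[225.1 143.5]]
top foot [[126.3 196.8]] head [[ 95.  178.6]] rim [[128.7 201.2]]
```

View pics/z9.png

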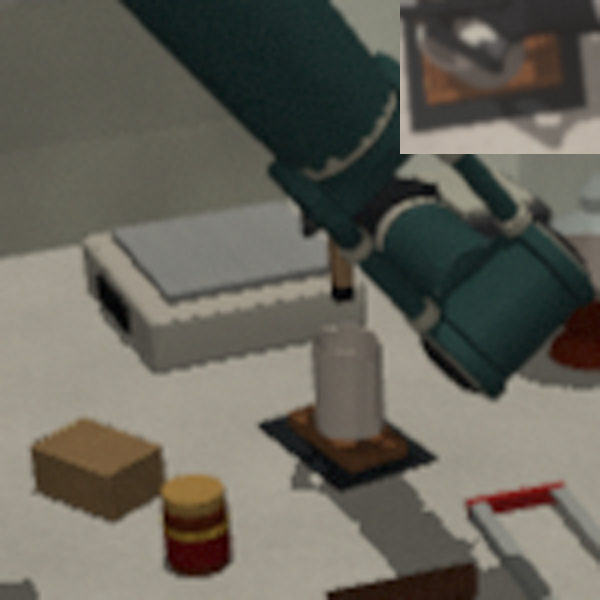

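The side crop shows the foot at (342,298), straight above the cup mouth at (347,340) and matching the predicted pixel to about 1 px. I'll lower it into the cup.

Call:
carry_out(
  commands=[
    [0,[0,0.05,1.1],[0,0,0]],
    [0,[-2,0,0],[0,0,0]],
    [0,[-2,0,0],[0,0,0]],
    [0,[-2,0,0],[0,0,0]],
    [0,[-2,0,0],[0,0,0]],
    [0,[-1.5,0,0],[0,0,0]],
    [0,[0,0,0],[0,0,0]],
    [0,[0,0,0],[0,0,0]],
  ],
)

```text
t: 27.87
tool_pos: [0.5533, 0.3765, 0.1665]
tool_rot: [-1.239, -1.245, -1.192]
contact_force: [0.4, -0.6, -1.8]
width: 0.0172
finger_force: 49.4
```

```bash
python3 - <<'E'
from st import *
s,Rt,p=st(); d=p-.029*Rt[:,2]; print("foot",d-.108*Rt[:,0])
E
```

```text
q [-0.014  0.583  2.057  1.538  1.54  -1.074] p [0.5533 0.3765 0.1665] x [-0.005  0.043  0.999] z [-0.     0.999 -0.043] w 0.0172 F [ 0.4 -0.6 -1.8] t 27.9
foot [0.55383143 0.34284536 0.05983762]
```

Call:
carry_out(
  commands=[
    [0,[-1,0,0],[0,0,0]],
    [0,[-0.8,0,0],[0,0,0]],
    [0,[-0.4,0,0],[0,0,0]],
    [0,[0,0,0],[0,0,0]],
    [0,[0,0,0],[0,0,0]],
  ],
)

```text
t: 28.28
tool_pos: [0.5532, 0.3751, 0.144]
tool_rot: [-1.239, -1.245, -1.192]
contact_force: [-1.2, -0.1, -0.6]
width: 0.0173
finger_force: 49.4
```

Call:
carry_out(
  commands=[
    [0,[-0.4,0,0],[0,0,0]],
    [0,[-0.3,0,0],[0,0,0]],
    [0,[0,0,0],[0,0,0]],
    [0.5,[0,0,0],[0,0,0]],
    [0.5,[0,0,0],[0,0,0]],
    [0.5,[0,0,0],[0,0,0]],
    [0.5,[0,0,0],[0,0,0]],
    [0.7,[0,0,-1],[0,0,0]],
    [0.7,[0,0,-2],[0,0,0]],
    [0.7,[0,0,-3],[0,0,0]],
    [0.7,[0,0,-3],[0,0,0]],
    [0.7,[0,0,-3],[0,0,0]],
    [0.7,[0,0,-3],[0,0,0]],
    [0.7,[0,0,-3],[0,0,0]],
    [0.7,[0,0,0],[0,0,0]],
  ],
)

```text
t: 29.53
tool_pos: [0.5554, 0.19, 0.1455]
tool_rot: [-1.242, -1.245, -1.197]
contact_force: [0.4, -0.6, -0.2]
width: 0.0599
finger_force: 0.0
```

```bash
python3 - <<'E'
from wl import *
from st import st
st()
im,c=snap("top","t4"); H,S,V=HSV(im); X=np.arange(560)[None]+0*H; Y=np.arange(420)[:,None]+0*H
roi=(X>90)&(X<180)&(Y>160)&(Y<245)
for b in blobs((S>80)&(H<22)&(V>60)&roi,8): print(b.reshape(-1,2).mean(0).round(1),cv2.contourArea(b),cv2.boundingRect(b))
print(proj(c,[[.551,.343,.111],[.551,.343,.021],[.551,.343,.2]]))
ims,cs=snap("side","s4"); H,S,V=HSV(ims); X=np.arange(560)[None]+0*H; Y=np.arange(420)[:,None]+0*H
roi=(X>180)&(X<270)&(Y>60)&(Y<165)
print("side")
for b in blobs((S>70)&(H<22)&(V>60)&roi,8): print(b.reshape(-1,2).mean(0).round(1),cv2.contourArea(b),cv2.boundingRect(b),[ims[int(y),int(x)].tolist() for x,y in [b.reshape(-1,2).mean(0)]])
print(proj(cs,[[.551,.343,.111],[.551,.343,.027],[.551,.343,.2]]))
E
```

```text
q [-0.34   0.649  1.996  1.254  1.688 -1.108] p [0.5554 0.19   0.1455] x [-0.008  0.045  0.999] z [ 0.006  0.999 -0.044] w 0.0599 F [ 0.4 -0.6 -0.2] t 29.5
[141.8 212. ] 431.0 (117, 194, 46, 30)
[124.3 197.2] 115.5 (114, 189, 22, 18)
[[128.70926241 200.8389886 ]
 [139.24832218 207.748578  ]
 [116.76653263 193.00912892]]
side
[225.7 137.4] 69.5 (223, 128, 6, 20) [[46, 68, 88]]
[215.6 162.9] 11.5 (212, 161, 7, 4) [[62, 80, 104]]
[[225.3545127  143.46015137]
 [226.38678032 163.45347629]
 [224.19897705 121.07932781]]
```

The dipper stands upright in the cup: the side view has the handle at columns 223–229, rows 128–147. Now I'll rise, turn the tool back down and head for the dark jar.

Call:
carry_out(
  commands=[
    [1,[4,0,-2],[0,0,0]],
    [1,[4,0,-2],[0,0,0]],
    [1,[4,0,0],[0,0,0]],
    [1,[3,0,0],[0,0,0]],
    [1,[0,0,0],[0,-0.1,0]],
    [1,[0,0,0],[0,-0.1,0]],
    [1,[0,0,0],[0,-0.1,0]],
    [1,[0,0,0],[0,-0.1,0]],
    [1,[0,0,0],[0,-0.1,0]],
    [1,[0,0,0],[0,-0.1,0]],
    [1,[0,0,0],[0,-0.1,0]],
    [1,[0,0,0],[0,-0.1,0]],
    [1,[0,0,0],[0,-0.1,0]],
    [1,[0,0,0],[0,-0.1,0]],
    [1,[0,0,0],[0,-0.1,0]],
    [1,[0,0,0],[0,-0.1,0]],
    [1,[0,0,0],[0,-0.1,0]],
    [1,[0,0,0],[0,-0.1,0]],
    [1,[0,0,0],[0,-0.1,0]],
    [1,[0,0,0],[0,0,0]],
  ],
)

```text
t: 31.3
tool_pos: [0.5513, 0.1683, 0.2912]
tool_rot: [-2.204, -2.219, -0.034]
contact_force: [-0.3, 1.4, 0.7]
width: 0.0856
finger_force: 0.0
```

```bash
python3 - <<'E'
from st import *
from top import look
st()
im,c=snap("top","t5"); look(im,c)
P=np.array([[25,158],[315,187],[17,241],[310,268]])/3+[200,110]
r=ray(c,P,.016); print(r); 
for i in(0,2): d=r[i]-r[i+1]; print(np.degrees(np.arctan2(d[1],d[0])))
plan(.58,.05,np.radians(174.5),.22)
E
```

```text
q [0.239 0.033 1.736 0.024 1.362 0.227] p [0.5513 0.1683 0.2912] x [-0.007  1.     0.025] z [ 0.005  0.025 -1.   ] w 0.0856 F [-0.3  1.4  0.7] t 31.3
mat [141. 139.] [ 0.7537  0.3742  0.2362  0.1732 16.8099]
lid [448. 188.] [ 5.788000e-01 -4.785000e-01  5.770000e-02  5.720000e-02  1.161031e+02]
lid [324. 125.] [ 7.561000e-01 -1.616000e-01  5.880000e-02  5.570000e-02  1.789262e+02]
lid [410. 149.] [ 6.84900e-01 -3.85700e-01  5.74000e-02  5.46000e-02  8.91247e+01]
lid [239. 116.] [7.85100e-01 6.21000e-02 5.67000e-02 5.39000e-02 8.90742e+01]
lid [335. 236.] [ 4.55600e-01 -1.83600e-01  4.90000e-02  4.51000e-02  7.70861e+01]
lid [419. 236.] [ 0.4552 -0.3959  0.0458  0.0424 23.0955]
lid [385. 188.] [ 5.78300e-01 -3.15700e-01  4.64000e-02  4.23000e-02  8.92732e+01]
red [206. 176.] [6.386000e-01 1.621000e-01 8.330000e-02 6.100000e-03 1.739409e+02]
foot dark [410. 244.] [ 0.446  -0.3882  0.077   0.0566 45.8882]
[[ 0.6783119   0.15643989]
 [ 0.64683643 -0.11264969]
 [ 0.59904604  0.16206456]
 [ 0.57050151 -0.10690321]]
83.3284163299627
83.94209193768312
tcp [0.5512 0.1674 0.2906] shift [-11.95   2.78   6.74] turn [ 0.003 -0.028  0.103] t 31.35 q6 0.22 F [-1.1 -0.7  0.1] w 0.0852
```

Call:
carry_out(
  commands=[
    [1,[-3.3,1,0.8],[0,-0.028,0]],
    [1,[-3.3,1,0.8],[0,0,0]],
    [1,[-3.3,1,0.8],[0,0,0]],
    [1,[-3.3,1,0.8],[0,0,0]],
    [1,[-3.3,1,0.8],[0,0,0]],
    [1,[-3.3,0.7,0],[0,0,0.1]],
    [1,[0,0,0],[0,0,0]],
    [1,[0,0,0],[0,0,0]],
  ],
)

```text
t: 32.02
tool_pos: [0.6088, -0.036, 0.2492]
tool_rot: [2.333, 2.103, 0.005]
contact_force: [0.2, 0.4, 0.4]
width: 0.0852
finger_force: 0.0
```

```bash
python3 - <<'E'
from st import *
st()
im,c=snap("wrist","w12"); g=cv2.cvtColor(im,cv2.COLOR_BGR2GRAY)
L=cv2.HoughLinesP(cv2.Canny(g,40,110),1,np.pi/360,40,minLineLength=50,maxLineGap=8)[:,0]
out=[]
for l in L:
    r=ray(c,[l[:2],l[2:]],.016); 
    if r[0][1]>r[1][1]: r=r[::-1]
    d=r[1]-r[0]; a=np.degrees(np.arctan2(d[1],d[0])); n=np.hypot(*d)
    if 75<a<92 and r[:,0].min()>.5 and r[:,0].max()<.72: out.append((round(r[0][0]+(-.1-r[0][1])*d[0]/d[1],4),round(a,2),r.round(3).tolist()))
for o in sorted(out): print(o)
H,S,V=HSV(im)
for b in blobs((S>150)&((H<6)|(H>174)),20): print("red",b.reshape(-1,2).mean(0),rect(ray(c,b.reshape(-1,2)*1.,.016)))
E
```

```text
q [-1.010e-01  1.230e-01  1.716e+00  1.000e-03  1.300e+00  3.000e-03] p [ 0.6088 -0.036   0.2492] x [0.103 0.995 0.001] z [ 0.003  0.001 -1.   ] w 0.0852 F [0.2 0.4 0.4] t 32.0
(np.float64(0.5098), np.float64(84.12), [[0.515, -0.048], [0.524, 0.042]])
(np.float64(0.6439), np.float64(84.29), [[0.657, 0.032], [0.669, 0.153]])
(np.float64(0.6476), np.float64(85.85), [[0.646, -0.116], [0.652, -0.042]])
(np.float64(0.6483), np.float64(84.77), [[0.657, -0.005], [0.671, 0.154]])
red [384.13513514 243.33333333] [ 0.7466 -0.1456  0.061   0.0298 24.8559]
red [398.78787879  80.65909091] [7.65100e-01 6.01000e-02 6.09000e-02 2.76000e-02 9.57229e+01]
red [32.4         6.82105263] [3.578000e-01 1.789000e-01 4.310000e-02 1.450000e-02 1.741008e+02]
red [285.76106195   1.46017699] [6.390000e-01 1.557000e-01 6.070000e-02 2.900000e-03 1.741005e+02]
```

```bash
cat > prof.py <<'E'
from wl import *
def prof(im,c,a=np.radians(84.0),o=np.array([.6087,-.1098])):
    u=np.array([np.cos(a),np.sin(a)]); n=np.array([u[1],-u[0]]); t=np.arange(-60,60.5,1)/1000
    for s0 in (.01,.08,.15,.21):
        s=np.arange(s0,s0+.03,.003)
        P=np.array([[*(o+si*u+ti*n),.016] for ti in t for si in s]); q=proj(c,P).astype(np.float32).reshape(len(t),len(s),2)
        v=np.median(np.stack([cv2.remap(im,q[...,0],q[...,1],cv2.INTER_LINEAR)[...,k] for k in range(3)],-1).astype(float),1)
        print(s0,[f"{int(ti*1000)}:{int(x[0])}/{int(x[2])}" for ti,x in zip(t[::2],v[::2])])
if __name__=="__main__": prof(cv2.imread("pics/w12.png"),cam("wrist"))
E
python3 prof.py
```

```text
0.01 ['-60:184/208', '-58:185/208', '-56:186/210', '-54:185/209', '-52:185/209', '-50:184/207', '-48:183/207', '-46:183/206', '-44:180/202', '-42:179/194', '-40:184/195', '-38:186/198', '-36:185/196', '-34:186/197', '-32:188/200', '-30:183/195', '-28:174/189', '-26:178/200', '-24:181/204', '-22:180/204', '-20:181/205', '-18:182/205', '-16:180/204', '-14:180/204', '-12:181/205', '-10:181/204', '-8:181/205', '-6:181/205', '-4:181/205', '-2:181/204', '0:179/202', '2:177/201', '4:177/200', '6:179/203', '8:181/205', '10:181/205', '12:184/207', '14:183/207', '16:183/206', '18:182/205', '20:181/205', '22:181/205', '24:181/204', '26:181/204', '28:182/204', '30:183/206', '32:174/196', '34:138/156', '36:138/150', '38:174/186', '40:187/199', '42:188/200', '44:186/197', '46:189/201', '48:190/202', '50:187/200', '52:184/204', '54:183/206', '56:182/206', '58:184/208', '60:186/210']
0.08 ['-60:114/129', '-58:114/129', '-56:115/129', '-54:115/130', '-52:114/129', '-50:114/128', '-48:115/128', '-46:113/128', '-44:112/123', '-42:110/117', '-40:109/115', '-38:110/115', '-36:110/116', '-34:111/117', '-3
[... 1723 characters left out ...]
197', '-36:188/199', '-34:182/193', '-32:181/191', '-30:176/188', '-28:176/197', '-26:184/207', '-24:183/206', '-22:181/205', '-20:181/204', '-18:183/206', '-16:183/206', '-14:182/205', '-12:182/205', '-10:185/209', '-8:183/207', '-6:185/209', '-4:184/207', '-2:185/209', '0:184/207', '2:182/206', '4:184/208', '6:184/208', '8:185/208', '10:184/208', '12:187/209', '14:186/209', '16:186/209', '18:187/210', '20:189/210', '22:186/209', '24:187/210', '26:187/208', '28:183/206', '30:178/202', '32:144/162', '34:126/137', '36:171/182', '38:186/196', '40:186/197', '42:188/199', '44:186/196', '46:182/193', '48:181/192', '50:183/200', '52:184/206', '54:183/207', '56:182/205', '58:180/203', '60:181/205']
```

The profile shows the lips at -43.5..-28.5 mm and 35..50.5 mm. So the slot is 63.5 mm and the outside 94 mm, as given, with the axis at 84.0° through (0.612,-0.110). Now to the dark jar.

```bash
python3 - <<'E'
from st import *
plan(.456,-.3965,np.radians(9),.13)
E
```

```text
tcp [ 0.6088 -0.0347  0.2496] shift [-37.56 -11.57  11.87] turn [ 0.004 -0.001 -0.259] t 32.07 q6 0.0 F [-0.5 -0.   0.8] w 0.0854
```

Call:
carry_out(
  commands=[
    [1,[-3.75,-1.15,0],[0,0,0]],
    [1,[-3.75,-1.15,0],[0,0,0]],
    [1,[-3.75,-1.15,0],[0,0,0]],
    [1,[-3.75,-1.15,0],[0,0,0]],
    [1,[-3.75,-1.15,0],[0,0,0]],
    [1,[-3.75,-1.15,0],[0,0,0]],
    [1,[-3.75,-1.15,0],[0,0,0]],
    [1,[-3.75,-1.15,0],[0,0,0]],
    [1,[-3.75,-1.15,0],[0,0,0]],
    [1,[-3.75,-1.15,0],[0,0,0]],
    [1,[0,0,2],[0,0,-0.086]],
    [1,[0,0,2],[0,0,-0.086]],
    [1,[0,0,2],[0,0,-0.086]],
    [1,[0,0,0],[0,0,0]],
    [1,[0,0,0],[0,0,0]],
  ],
)

```text
t: 33.32
tool_pos: [0.4576, -0.3935, 0.1887]
tool_rot: [2.039, 2.388, 0.006]
contact_force: [-0.3, 0.5, -0.0]
width: 0.0854
finger_force: 0.0
```

```bash
cat > jar.py <<'E'
from st import *
import sys
def jar(cx,cy,name):
    im,c=snap("wrist","wj_"+name); H,S,V=HSV(im); X=np.arange(560)[None]+0*H; Y=np.arange(420)[:,None]+0*H
    pl=proj(c,[cx,cy,.094])[0]; pf=proj(c,[cx,cy,.006])[0]; near=np.hypot(X-pl[0],Y-pl[1])<90
    out=[]
    for b in blobs((S>110)&(H>12)&(H<28)&(V>110)&near,200)[:3]:
        (u,v),r=cv2.minEnclosingCircle(b); q=ray(c,[[u,v],[u+r,v]],.094); out.append(q[0]); print(name,"lid",np.round([u,v]),q[0].round(4),"r",round(np.hypot(*(q[1]-q[0])),4))
    near=np.hypot(X-pf[0],Y-pf[1])<110
    m=(V<70)&near&(Y<255)
    for b in blobs(m,300)[:2]: print("foot/dark",b.reshape(-1,2).mean(0).round(),rect(ray(c,b.reshape(-1,2)*1.,.006)))
    return out
if __name__=="__main__":
    x,y,yaw,z=map(float,sys.argv[2:6]); jar(x,y,sys.argv[1]); st(); plan(x,y,np.radians(yaw),z)
E
python3 jar.py dark .456 -.3965 9 .022
```

```text
dark lid [273. 212.] [ 0.4557 -0.3998] r 0.0234
foot/dark [273. 183.] [ 0.4553 -0.3994  0.0747  0.0743  8.9849]
foot/dark [368. 147.] [ 5.559000e-01 -3.349000e-01  3.440000e-02  3.290000e-02  1.697972e+02]
q [-0.754  0.149  1.795  0.004  1.193 -0.912] p [ 0.4586 -0.3944  0.1904] x [-0.157  0.988 -0.001] z [ 0.005 -0.    -1.   ] w 0.0852 F [0.2 0.  0.7] t 33.4
tcp [ 0.4586 -0.3944  0.1904] shift [-0.15 -0.38 16.84] turn [0.005 0.001 0.   ] t 33.37 q6 -0.91 F [0.2 0.  0.7] w 0.0852
```

Call:
carry_out(
  commands=[
    [1,[-0.46,-0.38,0],[0,0,0]],
    [1,[0,0,3.5],[0,0,0]],
    [1,[0,0,3.5],[0,0,0]],
    [1,[0,0,3.5],[0,0,0]],
    [1,[0,0,3.3],[0,0,0]],
    [1,[0,0,2],[0,0,0]],
    [1,[0,0,1],[0,0,0]],
    [1,[0,0,0],[0,0,0]],
    [0.3,[0,0,0],[0,0,0]],
    [0.3,[0,0,0],[0,0,0]],
    [0.3,[0,0,0],[0,0,0]],
    [0.3,[0,0,0],[0,0,0]],
  ],
  grip_force=50,
)

```text
t: 34.37
tool_pos: [0.4577, -0.4025, 0.025]
tool_rot: [2.033, 2.383, 0.003]
contact_force: [-0.4, 0.1, 5.7]
width: 0.0516
finger_force: 53.9
```

```bash
python3 st.py | head -1
```

```text
q [-0.764  0.323  1.917  0.003  0.892 -0.924] p [ 0.4577 -0.4025  0.025 ] x [-0.158  0.987 -0.006] z [ 0.009 -0.005 -1.   ] w 0.0516 F [-0.4  0.1  5.7] t 34.4
```

Call:
carry_out(
  commands=[
    [0.3,[0,0,-1],[0,0,0]],
    [0.3,[0,0,-3],[0,0,0]],
    [0.3,[0,0,-4],[0,0,0]],
    [0.3,[0,0,-4],[0,0,0]],
    [0.3,[0,0,-1.5],[0,0,0]],
    [0.3,[0,0,0],[0,0,0]],
  ],
)

```text
t: 34.87
tool_pos: [0.4582, -0.4032, 0.1639]
tool_rot: [2.029, 2.378, 0.003]
contact_force: [0.2, -0.9, -3.0]
width: 0.0517
finger_force: 54.2
```

```bash
python3 - <<'E'
from st import *
st(); plan(.6018,-.205,np.radians(-6),.10)
E
```

```text
q [-0.764  0.173  1.819  0.003  1.134 -0.924] p [ 0.4582 -0.4032  0.1639] x [-0.157  0.987 -0.01 ] z [ 0.013 -0.008 -1.   ] w 0.0517 F [ 0.2 -0.9 -3. ] t 34.9
tcp [ 0.4582 -0.4032  0.1639] shift [17.38 17.23  6.41] turn [0.013 0.009 0.263] t 34.87 q6 -0.92 F [ 0.2 -0.9 -3. ] w 0.0517
```

Call:
carry_out(
  commands=[
    [0.3,[2.48,2.46,0],[0,0,0]],
    [0.3,[2.48,2.46,0],[0,0,0]],
    [0.3,[2.48,2.46,0],[0,0,0]],
    [0.3,[2.48,2.46,0],[0,0,0]],
    [0.3,[2.48,2.46,0],[0,0,0]],
    [0.3,[2.48,2.46,0],[0,0,0]],
    [0.3,[2.48,2.46,0],[0,0,0]],
    [0.3,[0,0,2],[0,0,0.0877]],
    [0.3,[0,0,2],[0,0,0.0877]],
    [0.3,[0,0,2],[0,0,0.0877]],
    [0.3,[0,0,0],[0,0,0]],
    [0.3,[0,0,0],[0,0,0]],
    [0.3,[0,0,0],[0,0,0]],
  ],
)

```text
t: 35.95
tool_pos: [0.5978, -0.2021, 0.0971]
tool_rot: [2.331, 2.102, 0.004]
contact_force: [0.5, -1.1, -3.7]
width: 0.0517
finger_force: 54.3
```

```bash
python3 - <<'E'
from st import *
st(); plan(.6018,-.205,np.radians(-6),.026)
E
```

```text
q [-3.660e-01  2.790e-01  1.821e+00  1.000e-03  1.038e+00 -2.630e-01] p [ 0.5978 -0.2021  0.0971] x [ 0.103  0.995 -0.   ] z [ 0.004 -0.    -1.   ] w 0.0517 F [ 0.5 -1.1 -3.7] t 36.0
tcp [ 0.5978 -0.2021  0.0971] shift [-0.25  0.4   7.11] turn [0.004 0.    0.002] t 35.95 q6 -0.26 F [ 0.5 -1.1 -3.7] w 0.0517
```

Call:
carry_out(
  commands=[
    [0.3,[-0.25,0.4,2],[0.004,0,0]],
    [0.3,[0,0,2],[0,0,0]],
    [0.3,[0,0,1.5],[0,0,0]],
    [0.3,[0,0,1],[0,0,0]],
    [0.3,[0,0,0.3],[0,0,0]],
    [0.3,[0,0,0],[0,0,0]],
    [0.3,[0,0,0],[0,0,0]],
  ],
)

```text
t: 36.53
tool_pos: [0.6032, -0.2056, 0.0309]
tool_rot: [2.333, 2.1, 0.002]
contact_force: [0.3, -0.4, -4.4]
width: 0.0515
finger_force: 54.5
```

```bash
python3 - <<'E'
from st import *
st(); plan(.6018,-.205,np.radians(-6),.025)
E
```

```text
q [-0.368  0.365  1.847 -0.     0.927 -0.263] p [ 0.6032 -0.2056  0.0309] x [ 0.105  0.995 -0.001] z [ 0.003 -0.001 -1.   ] w 0.0515 F [ 0.3 -0.4 -4.4] t 36.5
tcp [ 0.6032 -0.2056  0.0309] shift [ 0.04 -0.15  0.59] turn [ 0.003  0.001 -0.   ] t 36.53 q6 -0.26 F [ 0.3 -0.4 -4.4] w 0.0515
```

Call:
carry_out(
  commands=[
    [0.3,[0,-0.1,0.2],[0,0,0]],
    [0.3,[0,0,0.2],[0,0,0]],
    [0.3,[0,0,0],[0,0,0]],
    [0.3,[1,0,0],[0,0,0]],
    [0.3,[1,0,0],[0,0,0]],
    [0.3,[1,0,0],[0,0,0]],
    [0.3,[1,0,0],[0,0,0]],
    [0.3,[1,0,0],[0,0,0]],
    [0.3,[1,0,0],[0,0,0]],
    [0.3,[1,0,0],[0,0,0]],
  ],
)

```text
t: 37.37
tool_pos: [0.6087, -0.134, 0.0256]
tool_rot: [2.334, 2.102, 0.001]
contact_force: [-0.4, -0.6, -4.0]
width: 0.0517
finger_force: 54.5
```

```bash
cat > trk.py <<'E'
from st import *
import sys
s,Rt,p=st(); y=float(sys.argv[1]); plan(.6118+.1051*(y+.1102),y,np.radians(-6),.026)
E
python3 trk.py -.13
```

```text
q [-0.256  0.35   1.88  -0.     0.911 -0.152] p [ 0.6087 -0.134   0.0256] x [ 0.104  0.995 -0.   ] z [ 0.001 -0.    -1.   ] w 0.0517 F [-0.4 -0.6 -4. ] t 37.4
tcp [ 0.6087 -0.134   0.0256] shift [ 0.4   0.06 -0.04] turn [0.001 0.    0.   ] t 37.37 q6 -0.15 F [-0.4 -0.6 -4. ] w 0.0517
```

Call:
carry_out(
  commands=[
    [0.3,[1,0.03,0],[0,0,0]],
    [0.3,[1,0,0],[0,0,0]],
    [0.3,[1,0,0],[0,0,0]],
    [0.3,[1,0,0],[0,0,0]],
    [0.3,[1,0,0],[0,0,0]],
    [0.3,[1,0,0],[0,0,0]],
    [0.3,[1,0,0],[0,0,0]],
    [0.3,[1,0,0],[0,0,0]],
  ],
)

```text
t: 38.03
tool_pos: [0.6174, -0.0549, 0.0255]
tool_rot: [2.334, 2.101, 0.001]
contact_force: [0.1, -0.1, -4.7]
width: 0.0514
finger_force: 54.5
```

```bash
python3 trk.py -.05
```

```text
q [-0.129  0.344  1.888 -0.     0.909 -0.023] p [ 0.6174 -0.0549  0.0255] x [ 0.105  0.994 -0.   ] z [ 0.001 -0.001 -1.   ] w 0.0514 F [ 0.1 -0.1 -4.7] t 38.0
tcp [ 0.6174 -0.0549  0.0255] shift [ 0.49  0.02 -0.05] turn [ 0.001  0.    -0.   ] t 38.03 q6 -0.02 F [ 0.1 -0.1 -4.7] w 0.0514
```

Call:
carry_out(
  commands=[
    [0.3,[1.2,0,0],[0,0,0]],
    [0.3,[1.2,0,0],[0,0,0]],
    [0.3,[1.2,0,0],[0,0,0]],
    [0.3,[1.2,0,0],[0,0,0]],
    [0.3,[1.2,0,0],[0,0,0]],
    [0.3,[1.2,0,0],[0,0,0]],
    [0.3,[1.2,0,0],[0,0,0]],
    [0.3,[1.2,0,0],[0,0,0]],
    [0.3,[1.2,0,0],[0,0,0]],
    [0.3,[1.2,0,0],[0,0,0]],
    [0.3,[1.2,0,0],[0,0,0]],
    [0.3,[1,0,0],[0,0,0]],
    [0.3,[0,0,0],[0,0,0]],
  ],
)

```text
t: 39.12
tool_pos: [0.6325, 0.0877, 0.0256]
tool_rot: [2.333, 2.103, 0.002]
contact_force: [0.1, 0.2, -4.0]
width: 0.0515
finger_force: 54.5
```

```bash
python3 trk.py .121
```

```text
q [0.099 0.374 1.845 0.    0.921 0.202] p [0.6325 0.0877 0.0256] x [0.103 0.995 0.   ] z [ 0.002  0.    -1.   ] w 0.0515 F [ 0.1  0.2 -4. ] t 39.1
tcp [0.6325 0.0877 0.0256] shift [ 3.35  0.02 -0.04] turn [ 0.002 -0.     0.001] t 39.12 q6 0.2 F [ 0.1  0.2 -4. ] w 0.0515
```

Call:
carry_out(
  commands=[
    [0.3,[0.8,0,0],[0,0,0]],
    [0.3,[0.8,0,0],[0,0,0]],
    [0.3,[0.6,0,0],[0,0,0]],
    [0.3,[0.4,0,0],[0,0,0]],
    [0.3,[0.3,0,0],[0,0,0]],
    [0.3,[0,0,0],[0,0,0]],
  ],
)

```text
t: 39.62
tool_pos: [0.6353, 0.1148, 0.0255]
tool_rot: [2.334, 2.101, 0.001]
contact_force: [-0.5, -0.4, -3.9]
width: 0.0512
finger_force: 54.5
```

Call:
carry_out(
  commands=[
    [0.3,[0.3,0,0],[0,0,0]],
    [0.3,[0.3,0,0],[0,0,0]],
    [0.3,[0.2,0,0],[0,0,0]],
    [0.3,[0,0,0],[0,0,0]],
  ],
)

```text
t: 39.95
tool_pos: [0.6356, 0.1178, 0.0263]
tool_rot: [2.329, 2.101, -0.008]
contact_force: [-2.7, -11.9, 3.0]
width: 0.0512
finger_force: 55.1
```

Call:
carry_out(
  commands=[
    [0.3,[-0.2,0,0.15],[0,0,0]],
    [0.3,[0,0,0.1],[0,0,0]],
    [0.3,[0,0,0],[0,0,0]],
    [0.7,[0,0,0],[0,0,0]],
    [1,[0,0,0],[0,0,0]],
    [1,[0,0,0],[0,0,0]],
    [1,[0,0,-2],[0,0,0]],
    [1,[0,0,-4],[0,0,0]],
    [1,[0,0,-4],[0,0,0]],
    [1,[0,0,-4],[0,0,0]],
    [1,[0,0,-2],[0,0,0]],
    [1,[0,0,0],[0,0,0]],
  ],
)

```text
t: 40.95
tool_pos: [0.6404, 0.1213, 0.1912]
tool_rot: [2.328, 2.096, 0.019]
contact_force: [0.7, 0.9, 0.5]
width: 0.0853
finger_force: 0.0
```

```bash
python3 - <<'E'
from st import *
from top import look
st()
im,c=snap("top","t6"); look(im,c)
plan(.457,-.185,np.radians(-11),.19)
E
```

```text
q [ 1.490e-01  2.290e-01  1.700e+00 -1.000e-03  1.199e+00  2.540e-01] p [0.6404 0.1213 0.1912] x [0.105 0.995 0.003] z [ 0.014  0.002 -1.   ] w 0.0853 F [0.7 0.9 0.5] t 41.0
lid [448. 188.] [ 5.789000e-01 -4.785000e-01  5.770000e-02  5.710000e-02  1.161031e+02]
lid [324. 125.] [ 7.561000e-01 -1.616000e-01  5.880000e-02  5.570000e-02  1.789262e+02]
lid [410. 149.] [ 6.862000e-01 -3.856000e-01  5.760000e-02  5.710000e-02  1.770157e+02]
lid [239. 116.] [7.85100e-01 6.21000e-02 5.67000e-02 5.39000e-02 8.90742e+01]
lid [335. 236.] [ 4.55600e-01 -1.83600e-01  4.90000e-02  4.51000e-02  7.70861e+01]
lid [385. 188.] [ 5.78400e-01 -3.14300e-01  4.36000e-02  4.26000e-02  8.75244e+01]
tcp [0.6386 0.121  0.1876] shift [-32.33 -14.86  -0.44] turn [ 0.009 -0.002  0.087] t 41.0 q6 0.25 F [ 0.6 -0.3 -0.8] w 0.0855
```

Amber and pale are unchanged. On to amber.

Call:
carry_out(
  commands=[
    [1,[-3.23,-1.49,-0.05],[0,0,0]],
    [1,[-3.23,-1.49,-0.05],[0,0,0]],
    [1,[-3.23,-1.49,-0.05],[0,0,0]],
    [1,[-3.23,-1.49,-0.05],[0,0,0]],
    [1,[-3.23,-1.49,0],[0,0,0]],
    [1,[-3.23,-1.49,0],[0,0,0]],
    [1,[-3.23,-1.49,0],[0,0,0]],
    [1,[-3.23,-1.49,0],[0,0,0]],
    [1,[-3.23,-1.49,0],[0,0,0]],
    [1,[-3.23,-1.49,0],[0,0,0.087]],
    [1,[0,0,0],[0,0,0]],
    [1,[0,0,0],[0,0,0]],
    [1,[0,0,0],[0,0,0]],
  ],
)

```text
t: 42.08
tool_pos: [0.4531, -0.1848, 0.1836]
tool_rot: [-2.424, -1.997, -0.001]
contact_force: [1.1, -1.2, -0.4]
width: 0.0852
finger_force: 0.0
```

```bash
python3 jar.py amber .457 -.185 -11 .022
```

```text
amber lid [283. 208.] [ 0.458  -0.1873] r 0.024
foot/dark [281. 176.] [ 4.572000e-01 -1.860000e-01  7.490000e-02  7.380000e-02  1.689882e+02]
q [-4.380e-01 -6.400e-02  2.030e+00  1.000e-03  1.176e+00 -2.470e-01] p [ 0.4535 -0.1844  0.1838] x [0.19  0.982 0.001] z [-0.     0.001 -1.   ] w 0.0851 F [-0.2  0.8 -0.4] t 42.1
tcp [ 0.4535 -0.1844  0.1838] shift [-1.000e-02  3.600e-01  1.618e+01] turn [-0.    -0.001  0.001] t 42.13 q6 -0.25 F [-0.2  0.8 -0.4] w 0.0851
```

Call:
carry_out(
  commands=[
    [1,[-0.15,0.42,0],[0,0,0]],
    [1,[0,0,3.5],[0,0,0]],
    [1,[0,0,3.5],[0,0,0]],
    [1,[0,0,3.5],[0,0,0]],
    [1,[0,0,2.5],[0,0,0]],
    [1,[0,0,2],[0,0,0]],
    [1,[0,0,1],[0,0,0]],
    [1,[0,0,0],[0,0,0]],
    [0.3,[0,0,0],[0,0,0]],
    [0.3,[0,0,0],[0,0,0]],
    [0.3,[0,0,0],[0,0,0]],
    [0.3,[0,0,0],[0,0,0]],
  ],
)

```text
t: 43.13
tool_pos: [0.4593, -0.1883, 0.0269]
tool_rot: [2.421, 1.996, 0.003]
contact_force: [0.5, 1.5, 3.8]
width: 0.0515
finger_force: 54.7
```

```bash
python3 trk.py -.205
```

```text
q [-0.439  0.133  2.154  0.     0.85  -0.248] p [ 0.4593 -0.1883  0.0269] x [ 0.191  0.982 -0.001] z [ 0.004 -0.002 -1.   ] w 0.0515 F [0.5 1.5 3.8] t 43.1
tcp [ 0.4593 -0.1883  0.0269] shift [ 1.08 14.31  0.15] turn [ 0.005  0.001 -0.087] t 43.13 q6 -0.25 F [0.5 1.5 3.8] w 0.0515
```

Call:
carry_out(
  commands=[
    [0.3,[0,0,-1],[0,0,0]],
    [0.3,[0,0,-2],[0,0,0]],
    [0.3,[0,0,-1],[0,0,0]],
    [0.3,[0,0,0],[0,0,0]],
    [0.3,[0.18,2.38,0],[0,0,0]],
    [0.3,[0.18,2.38,0],[0,0,0]],
    [0.3,[0.18,2.38,0],[0,0,0]],
    [0.3,[0.18,2.38,0],[0,0,0]],
    [0.3,[0.18,2.38,0],[0,0,0]],
    [0.3,[0.18,2.38,0],[0,0,0]],
    [0.3,[0,0,0],[0,0,-0.087]],
    [0.3,[0,0,1],[0,0,0]],
    [0.3,[0,0,1.5],[0,0,0]],
    [0.3,[0,0,0],[0,0,0]],
    [0.3,[0,0,0],[0,0,0]],
    [0.3,[0,0,0],[0,0,0]],
  ],
)

```text
t: 44.47
tool_pos: [0.5988, -0.2041, 0.0395]
tool_rot: [-2.336, -2.1, 0.0]
contact_force: [0.0, 0.3, -3.3]
width: 0.0514
finger_force: 54.6
```

```bash
python3 trk.py -.205
```

```text
q [-0.368  0.349  1.85  -0.     0.943 -0.262] p [ 0.5988 -0.2041  0.0395] x [0.106 0.994 0.   ] z [-0.  0. -1.] w 0.0514 F [ 0.   0.3 -3.3] t 44.5
tcp [ 0.5988 -0.2041  0.0395] shift [-0.06  0.31  1.35] turn [-0.    -0.    -0.001] t 44.47 q6 -0.26 F [ 0.   0.3 -3.3] w 0.0514
```

Call:
carry_out(
  commands=[
    [0.3,[0,0.3,0.6],[0,0,0]],
    [0.3,[0,0,0.4],[0,0,0]],
    [0.3,[0,0,0.1],[0,0,0]],
    [0.3,[0,0,0],[0,0,0]],
    [0.3,[1,0,0],[0,0,0]],
    [0.3,[1,0,0],[0,0,0]],
    [0.3,[1,0,0],[0,0,0]],
    [0.3,[1,0,0],[0,0,0]],
    [0.3,[1,0,0],[0,0,0]],
    [0.3,[0,0,0],[0,0,0]],
  ],
)

```text
t: 45.3
tool_pos: [0.6082, -0.1522, 0.0291]
tool_rot: [2.333, 2.104, 0.002]
contact_force: [-0.9, 0.0, -4.0]
width: 0.0515
finger_force: 54.7
```

```bash
python3 trk.py -.15
```

```text
q [-2.850e-01  3.510e-01  1.869e+00  1.000e-03  9.200e-01 -1.830e-01] p [ 0.6082 -0.1522  0.0291] x [0.103 0.995 0.001] z [ 0.001  0.    -1.   ] w 0.0515 F [-0.9  0.  -4. ] t 45.3
tcp [ 0.6082 -0.1522  0.0291] shift [ 0.22 -0.08  0.31] turn [ 0.001 -0.001  0.002] t 45.3 q6 -0.18 F [-0.9  0.  -4. ] w 0.0515
```

Call:
carry_out(
  commands=[
    [0.3,[0.8,-0.08,0.1],[0,0,0]],
    [0.3,[0.8,0,0],[0,0,0]],
    [0.3,[0.8,0,0],[0,0,0]],
    [0.3,[0.8,0,0],[0,0,0]],
    [0.3,[0.8,0,0],[0,0,0]],
    [0.3,[0.8,0,0],[0,0,0]],
    [0.3,[1.2,0,0],[0,0,0]],
    [0.3,[1.2,0,0],[0,0,0]],
    [0.3,[1.2,0,0],[0,0,0]],
    [0.3,[1.2,0,0],[0,0,0]],
    [0.3,[1.2,0,0],[0,0,0]],
    [0.3,[1.2,0,0],[0,0,0]],
    [0.3,[1.2,0,0],[0,0,0]],
    [0.3,[1.2,0,0],[0,0,0]],
    [0.3,[1,0,0],[0,0,0]],
    [0.3,[0,0,0],[0,0,0]],
  ],
)

```text
t: 46.63
tool_pos: [0.6237, 0.0006, 0.0281]
tool_rot: [2.333, 2.103, 0.002]
contact_force: [0.5, -0.3, -3.5]
width: 0.0511
finger_force: 54.7
```

```bash
python3 trk.py .044
```

```text
q [-0.039  0.347  1.878  0.     0.916  0.064] p [6.237e-01 6.000e-04 2.810e-02] x [0.103 0.995 0.   ] z [ 0.001  0.    -1.   ] w 0.0511 F [ 0.5 -0.3 -3.5] t 46.6
tcp [6.237e-01 6.000e-04 2.810e-02] shift [ 4.36 -0.02  0.21] turn [ 0.001 -0.     0.001] t 46.63 q6 0.06 F [ 0.5 -0.3 -3.5] w 0.0511
```

Call:
carry_out(
  commands=[
    [0.3,[1,0,0],[0,0,0]],
    [0.3,[1,0,0],[0,0,0]],
    [0.3,[0.8,0,0],[0,0,0]],
    [0.3,[0.5,0,0],[0,0,0]],
    [0.3,[0.4,0,0],[0,0,0]],
    [0.3,[0.3,0,0],[0,0,0]],
    [0.3,[0,0,0],[0,0,0]],
  ],
)

```text
t: 47.22
tool_pos: [0.6277, 0.0386, 0.028]
tool_rot: [2.334, 2.102, 0.001]
contact_force: [-0.2, -0.7, -4.7]
width: 0.0513
finger_force: 54.7
```

Call:
carry_out(
  commands=[
    [0.3,[0.3,0,0],[0,0,0]],
    [0.3,[0.2,0,0],[0,0,0]],
    [0.3,[0.1,0,0],[0,0,0]],
    [0.3,[0,0,0],[0,0,0]],
  ],
)

```text
t: 47.55
tool_pos: [0.628, 0.0422, 0.0281]
tool_rot: [2.331, 2.101, -0.003]
contact_force: [-1.2, -5.9, -2.9]
width: 0.0518
finger_force: 54.8
```

Call:
carry_out(
  commands=[
    [0.3,[0.2,0,0],[0,0,0]],
    [0.3,[0.2,0,0],[0,0,0]],
    [0.3,[0,0,0],[0,0,0]],
  ],
)

```text
t: 47.8
tool_pos: [0.6285, 0.0443, 0.0287]
tool_rot: [2.329, 2.101, -0.006]
contact_force: [-1.3, -11.5, 1.0]
width: 0.0513
finger_force: 55.2
```

Firm against the dark jar. Now release, rise, and go to pale.

Call:
carry_out(
  commands=[
    [0.3,[-0.2,0,0.15],[0,0,0]],
    [0.3,[0,0,0.1],[0,0,0]],
    [0.3,[0,0,0.05],[0,0,0]],
    [0.7,[0,0,0],[0,0,0]],
    [1,[0,0,0],[0,0,0]],
    [1,[0,0,0],[0,0,0]],
    [1,[0,0,-2],[0,0,0]],
    [1,[0,0,-4],[0,0,0]],
    [1,[0,0,-4],[0,0,0]],
    [1,[0,0,-4],[0,0,0]],
    [1,[0,0,-2],[0,0,0]],
    [1,[0,0,0],[0,0,0]],
  ],
)

```text
t: 48.8
tool_pos: [0.633, 0.0467, 0.1931]
tool_rot: [2.328, 2.096, 0.017]
contact_force: [0.6, -0.6, 1.3]
width: 0.0852
finger_force: 0.0
```

```bash
python3 - <<'E'
from st import *
from top import look
st()
im,c=snap("top","t7"); look(im,c)
plan(.579,-.316,np.radians(-10.4),.19)
E
```

```text
q [ 0.035  0.196  1.735 -0.     1.195  0.139] p [0.633  0.0467 0.1931] x [0.105 0.995 0.002] z [ 0.014  0.    -1.   ] w 0.0852 F [ 0.6 -0.6  1.3] t 48.8
lid [448. 188.] [ 5.789000e-01 -4.785000e-01  5.770000e-02  5.710000e-02  1.161031e+02]
lid [324. 125.] [ 7.561000e-01 -1.616000e-01  5.880000e-02  5.570000e-02  1.789261e+02]
lid [410. 149.] [ 6.862000e-01 -3.856000e-01  5.760000e-02  5.710000e-02  1.770157e+02]
lid [385. 188.] [ 5.79000e-01 -3.15000e-01  4.50000e-02  4.30000e-02  6.99879e+01]
tcp [0.6312 0.0465 0.1896] shift [-36.6   -1.4   -0.09] turn [ 0.01  -0.001  0.077] t 48.85 q6 0.14 F [-0.   0.8 -0.4] w 0.0855
```

Call:
carry_out(
  commands=[
    [0.9,[-3.66,-0.14,0],[0,0,0]],
    [0.9,[-3.66,-0.14,0],[0,0,0]],
    [0.9,[-3.66,-0.14,0],[0,0,0]],
    [0.9,[-3.66,-0.14,0],[0,0,0]],
    [0.9,[-3.66,-0.14,0],[0,0,0]],
    [0.9,[-3.66,-0.14,0],[0,0,0]],
    [0.9,[-3.66,-0.14,0],[0,0,0]],
    [0.9,[-3.66,-0.14,0],[0,0,0]],
    [0.9,[-3.66,-0.14,0],[0,0,0]],
    [0.9,[-3.66,-0.14,0],[0,0,0.077]],
    [0.9,[0,0,0],[0,0,0]],
    [0.9,[0,0,0],[0,0,0]],
    [0.9,[0,0,0],[0,0,0]],
  ],
)

```text
t: 49.93
tool_pos: [0.5751, -0.3156, 0.183]
tool_rot: [-2.413, -2.009, -0.0]
contact_force: [-0.6, 0.3, 0.2]
width: 0.0768
finger_force: 0.0
```

```bash
python3 jar.py pale .579 -.316 -10.4 .022
```

```text
pale lid [284. 202.] [ 0.5817 -0.3119] r 0.0309
foot/dark [282. 178.] [ 5.805000e-01 -3.180000e-01  7.480000e-02  7.390000e-02  1.694083e+02]
foot/dark [369. 223.] [ 6.69700e-01 -3.79600e-01  6.36000e-02  2.81000e-02  5.50494e+01]
q [-5.390e-01  2.530e-01  1.685e+00  1.000e-03  1.206e+00 -3.580e-01] p [ 0.5755 -0.315   0.1834] x [0.18  0.984 0.001] z [-0.001  0.001 -1.   ] w 0.0767 F [ 0.3  0.3 -0.1] t 50.0
tcp [ 0.5755 -0.315   0.1834] shift [-0.06  0.38 16.14] turn [-0.001 -0.001  0.   ] t 49.98 q6 -0.36 F [ 0.3  0.3 -0.1] w 0.0767
```

Call:
carry_out(
  commands=[
    [0.9,[-0.23,0.54,0],[0,0,-0.003]],
    [0.9,[0,0,3.5],[0,0,0]],
    [0.9,[0,0,3.5],[0,0,0]],
    [0.9,[0,0,3.5],[0,0,0]],
    [0.9,[0,0,2.5],[0,0,0]],
    [0.9,[0,0,2],[0,0,0]],
    [0.9,[0,0,1],[0,0,0]],
    [0.9,[0,0,0],[0,0,0]],
    [0.3,[0,0,0],[0,0,0]],
    [0.3,[0,0,0],[0,0,0]],
    [0.3,[0,0,0],[0,0,0]],
    [0.3,[0,0,0],[0,0,0]],
    [0.3,[0,0,-1],[0,0,0]],
    [0.3,[0,0,-2],[0,0,0]],
    [0.3,[0,0,0],[0,0,0]],
    [0.3,[0,0,0],[0,0,0]],
  ],
)

```text
t: 51.32
tool_pos: [0.5822, -0.3206, 0.0568]
tool_rot: [2.408, 2.011, 0.003]
contact_force: [0.2, -0.7, -4.4]
width: 0.0514
finger_force: 54.8
```

```bash
python3 trk.py -.205
```

```text
q [-0.541  0.379  1.771  0.     0.987 -0.362] p [ 0.5822 -0.3206  0.0568] x [ 0.178  0.984 -0.002] z [ 0.004 -0.002 -1.   ] w 0.0514 F [ 0.2 -0.7 -4.4] t 51.3
tcp [ 0.5822 -0.3206  0.0568] shift [11.73 -0.15  3.07] turn [ 0.005  0.002 -0.074] t 51.32 q6 -0.36 F [ 0.2 -0.7 -4.4] w 0.0514
```

Call:
carry_out(
  commands=[
    [0.3,[2.35,-0.03,0],[0,0,0]],
    [0.3,[2.35,-0.03,0],[0,0,0]],
    [0.3,[2.35,-0.03,0],[0,0,0]],
    [0.3,[2.35,-0.03,0],[0,0,0]],
    [0.3,[2.35,-0.03,0],[0,0,0]],
    [0.3,[0,0,0],[0,0,-0.074]],
    [0.3,[0,0,1],[0,0,0]],
    [0.3,[0,0,0.8],[0,0,0]],
    [0.3,[0,0,0],[0,0,0]],
    [0.3,[0,0,0],[0,0,0]],
    [0.3,[0,0,0],[0,0,0]],
  ],
)

```text
t: 52.23
tool_pos: [0.5999, -0.2044, 0.0363]
tool_rot: [2.337, 2.1, -0.0]
contact_force: [-0.5, -0.2, -3.5]
width: 0.0516
finger_force: 54.5
```

```bash
python3 trk.py -.205
```

```text
q [-0.368  0.354  1.85  -0.     0.938 -0.261] p [ 0.5999 -0.2044  0.0363] x [ 0.107  0.994 -0.   ] z [ 0. -0. -1.] w 0.0516 F [-0.5 -0.2 -3.5] t 52.2
tcp [ 0.5999 -0.2044  0.0363] shift [-0.04  0.2   1.03] turn [ 0.     0.    -0.002] t 52.23 q6 -0.26 F [-0.5 -0.2 -3.5] w 0.0516
```

Call:
carry_out(
  commands=[
    [0.3,[0,0.18,0.5],[0,0,-0.002]],
    [0.3,[0,0,0.3],[0,0,0]],
    [0.3,[0,0,0],[0,0,0]],
    [0.3,[1,0,0],[0,0,0]],
    [0.3,[1,0,0],[0,0,0]],
    [0.3,[1,0,0],[0,0,0]],
    [0.3,[1,0,0],[0,0,0]],
    [0.3,[1,0,0],[0,0,0]],
    [0.3,[0,0,0],[0,0,0]],
  ],
)

```text
t: 52.98
tool_pos: [0.6076, -0.1515, 0.0291]
tool_rot: [2.33, 2.106, 0.002]
contact_force: [-0.5, 0.1, -4.3]
width: 0.0515
finger_force: 54.5
```

```bash
python3 trk.py -.033
```

```text
q [-2.850e-01  3.500e-01  1.871e+00  1.000e-03  9.200e-01 -1.840e-01] p [ 0.6076 -0.1515  0.0291] x [0.101 0.995 0.001] z [ 0.001  0.    -1.   ] w 0.0515 F [-0.5  0.1 -4.3] t 53.0
tcp [ 0.6076 -0.1515  0.0291] shift [11.91  0.03  0.32] turn [ 0.001 -0.001  0.004] t 52.98 q6 -0.18 F [-0.5  0.1 -4.3] w 0.0515
```

Call:
carry_out(
  commands=[
    [0.3,[0.8,-0.03,0.1],[0,0,0.004]],
    [0.3,[0.8,0,0],[0,0,0]],
    [0.3,[0.8,0,0],[0,0,0]],
    [0.3,[0.8,0,0],[0,0,0]],
    [0.3,[0.8,0,0],[0,0,0]],
    [0.3,[0.8,0,0],[0,0,0]],
    [0.3,[0.8,0,0],[0,0,0]],
    [0.3,[0.8,0,0],[0,0,0]],
    [0.3,[0.8,0,0],[0,0,0]],
    [0.3,[0.8,0,0],[0,0,0]],
    [0.3,[0.8,0,0],[0,0,0]],
    [0.3,[0.8,0,0],[0,0,0]],
    [0.3,[0.8,0,0],[0,0,0]],
    [0.3,[0,0,0],[0,0,0]],
  ],
)

```text
t: 54.15
tool_pos: [0.6184, -0.0491, 0.028]
tool_rot: [2.335, 2.1, 0.002]
contact_force: [-0.2, 0.1, -4.5]
width: 0.0514
finger_force: 54.5
```

Call:
carry_out(
  commands=[
    [0.3,[0.4,0,0],[0,0,0]],
    [0.3,[0.3,0,0],[0,0,0]],
    [0.3,[0.3,0,0],[0,0,0]],
    [0.3,[0.2,0,0],[0,0,0]],
    [0.3,[0,0,0],[0,0,0]],
  ],
)

```text
t: 54.57
tool_pos: [0.6196, -0.0387, 0.0281]
tool_rot: [2.336, 2.099, 0.001]
contact_force: [-0.0, 0.4, -4.8]
width: 0.0514
finger_force: 54.5
```

Call:
carry_out(
  commands=[
    [0.3,[0.3,0,0],[0,0,0]],
    [0.3,[0.3,0,0],[0,0,0]],
    [0.3,[0.2,0,0],[0,0,0]],
    [0.3,[0.1,0,0],[0,0,0]],
    [0.3,[0,0,0],[0,0,0]],
  ],
)

```text
t: 54.98
tool_pos: [0.6203, -0.0326, 0.0283]
tool_rot: [2.331, 2.099, -0.005]
contact_force: [-1.1, -8.8, -3.1]
width: 0.0518
finger_force: 54.7
```

Call:
carry_out(
  commands=[
    [0.3,[0.2,0,0],[0,0,0]],
    [0.3,[0,0,0],[0,0,0]],
    [0.3,[-0.2,0,0.15],[0,0,0]],
    [0.3,[0,0,0.1],[0,0,0]],
    [0.3,[0,0,0.05],[0,0,0]],
    [0.7,[0,0,0],[0,0,0]],
    [1,[0,0,0],[0,0,0]],
    [1,[0,0,0],[0,0,0]],
    [1,[0,0,-2],[0,0,0]],
    [1,[0,0,-4],[0,0,0]],
    [1,[0,0,-4],[0,0,0]],
    [1,[0,0,-4],[0,0,0]],
    [1,[0,0,-4],[0,0,0]],
    [1,[-3,0,0],[0,0,0]],
    [1,[-3,0,0],[0,0,0]],
    [1,[-3,0,0],[0,0,0]],
    [1,[-3,0,0],[0,0,0]],
    [1,[-3,0,0],[0,0,0]],
    [1,[0,0,0],[0,0,0]],
  ],
)

```text
t: 56.57
tool_pos: [0.6039, -0.1838, 0.2053]
tool_rot: [2.338, 2.093, -0.001]
contact_force: [-0.6, 0.6, 0.3]
width: 0.0857
finger_force: 0.0
```

```bash
python3 - <<'E'
from wl import *
from st import st
st()
im,c=snap("top","t8"); H,S,V=HSV(im); X=np.arange(560)[None]+0*H; Y=np.arange(420)[:,None]+0*H
u=np.array([.1045,.9945]); stop=np.array([.6118+.1051*(.159+.1102),.159])
for b in blobs((S>110)&(H>11)&(H<26)&(V>110)&(X>190)&(X<330)&(Y>140)&(Y<215),40):
    (q,r)=cv2.minEnclosingCircle(b); p=ray(c,[q],.094)[0]; d=p-stop; print("lid",np.round(q),p.round(4),"along",(d@u).round(4),"lat",(d@[u[1],-u[0]]).round(4),"r",round(r,1))
roi=(X>90)&(X<180)&(Y>160)&(Y<245)
for b in blobs((S>80)&(H<22)&(V>60)&roi,8): print(b.reshape(-1,2).mean(0).round(1),cv2.contourArea(b),cv2.boundingRect(b))
ims,cs=snap("side","s8"); H,S,V=HSV(ims); X=np.arange(560)[None]+0*H; Y=np.arange(420)[:,None]+0*H
roi=(X>180)&(X<270)&(Y>100)&(Y<165)
for b in blobs((S>70)&(H<22)&(V>50)&roi,8): print("side",b.reshape(-1,2).mean(0).round(1),cv2.contourArea(b),cv2.boundingRect(b))
E
```

```text
q [-0.333  0.189  1.721 -0.003  1.229 -0.222] p [ 0.6039 -0.1838  0.2053] x [ 0.11   0.994 -0.003] z [ 0.002 -0.003 -1.   ] w 0.0857 F [-0.6  0.6  0.3] t 56.6
lid [274. 178.] [ 0.6125 -0.031 ] along -0.1918 lat -0.0076 r 12.1
lid [246. 172.] [0.6279 0.0439] along -0.1158 lat -0.0001 r 9.6
lid [217. 170.] [0.6354 0.1192] along -0.0401 lat -0.0005 r 9.2
[141.8 212. ] 430.0 (117, 194, 46, 30)
[123.4 197.1] 135.5 (112, 189, 24, 18)
side [225.4 132.9] 112.0 (222, 120, 7, 28)
side [215.4 162.9] 12.0 (212, 161, 7, 4)
```

The lids are spaced 76 mm apart with the row tight against the stop, and the cup, dipper and board are undisturbed. Handing in.

```bash
python3 -c "
from plant import arm
print(arm.finish_job())"
```

```text
the job is handed in; nothing more can be done
None
```

I handed the job in with everything in place by my last checks, though the hand-in call returned no verdict: board on the mat, cup on the board, the one dipper there was standing head up in the cup, and dark, amber and pale pushed up tight against the red stop.

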